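# Share out the wagons between two train sets

## Robot

A 7-joint arm with a two-finger parallel gripper is mounted at the origin on a cart in front of the work surface, level with it; the furniture and walls round the work are solid. World frame = base frame: x ahead of the robot, y to its left, z up, the work surface at z = 0. Lengths are in mm, angles in rad, forces in N, time in s.
With the tool pointing down it reaches from about 400 to 850 mm from the base axis. Payload 6.9 kg.
Tool frame: the origin (TCP) lies at the very end of the fingers, on their centre line; the grasp point (between the pads) lies 19 mm behind it; z points along the fingers, y is the line along which they close (so a half turn about z gives the same grasp; the last joint's range is limited). The gripper opens to 85 mm and grips with 20 to 120 N. Pads are 22 mm wide; open, the fingers measure 114 mm over their backs; the gripper's body (76 mm by 85 mm) begins 54 mm behind the grasp point. The pads swing forward as they close: fully open they stand 13 mm farther back than shut.
Start: joints at [1.288, 0.507, -0.238, 1.5, 0.126, 1.149, -0.155], TCP at [236.894, -578.353, 231.275] pointing down, gripper open.
Joint ranges: [-3.08, 3.08], [-0.24, 2.05], [-1.43, 1.35], [0, 2.5], [-1.52, 4.66], [0.17, 1.96], [-2.89, 2.89]. Speed limits (rad/s): [2.39, 2.39, 3.14, 3.14, 3.14, 3.14, 3.14].

## Interface

Orientations are given as a 3x3 rotation matrix whose columns are the frame's x, y, z axes.
In Python, from workcell import arm, optics gives the robot as it stands. The module is installed in compiled form; this text tells all that it offers.
- The arm moves only by the tool drive_tool, never from a script. Its argument "moves" is a list of rows, each an object of numbers: "wx", "wy", "wz": the turn, a rotation vector about the tool's x, y, z in rad; "tx", "ty", "tz": the shift along the tool's x, y, z in m; "gripper": the opening, from 0 (shut) to 1 (fully open). In form: [{"wx": .., "wy": .., "wz": .., "tx": .., "ty": .., "tz": .., "gripper": ..}, ...]. A call has exactly 5 rows; each row shifts and turns the commanded pose from where the row before left it, along the tool's axes as they then stand; what a row does not reach is not made up. A row lasts 1/10 s, in which the tool goes at most 50 mm and 8.59 degrees, less where a joint would pass 70% of its speed; a pose out of reach is approached as far as the arm can. A call with a gripper value outside its range is refused whole. The fingers move at their own pace and stop on an object; "newtons" is the grip in N (left out, the last holds). Time passes only in rows, so rows that do not move let the fingers close, or fill a call up. It gives the time, the measured TCP pose, the force, the opening and the grip force at its end, in the units of the state.
- arm.sense(): the state, without advancing time (a new reading comes with each control period).
- optics.read_camera(name): name is "scene" or "side" or "wrist"; returns (picture, depth): 384x512x3 uint8, red, green, blue; 384x512 float32, mm along the optical axis (not along the pixel's ray), 0 where there is no reading.
- optics.get_calibration(name): a dict with "intrinsics" (3x3 intrinsics, pixels), "extrinsics" (4x4, takes a point from camera to world coordinates). Camera axes: x right, y up, looking along -z (the intrinsics and any distortion apply to the point x, -y, -z); pixel columns grow to the right and rows downward; lengths in mm; the calibration is good to about 2 mm. The wrist camera is an equidistant fisheye: a pixel r from the principal point sees the ray r / f radians off the axis. A picture is of the moment at which its call begins: read the wrist's pose just before it. get_calibration takes no time and is no camera call; for the wrist camera it gives the pose at the moment of the call.
- arm.finish_job(): hands the job in; it is judged then, once.
The state is a dict: "t": time; "joint_pos": joint angles; "joint_velocities": joint speeds; "tau": joint torques, N m; "ee_pos": TCP position; "tcp_rot": TCP orientation; "ft_force": force on the tool from outside, world axes, zero at the start; "wrist_torque": the same for the moment, N m; "finger_gap": finger opening in mm; "grasp_force": force on a finger pad.
Only numpy, scipy, OpenCV 4.12 (cv2) and the standard library are available. Lean on these libraries where they do the work, as an engineer would, in place of code of your own. Each camera call takes 0.05 s, during which the arm holds its last target. There are 200 camera calls.

## Task

Press the counter's button fully down and let it come up, to start the count. Then deal the model wagons from the stock pen into the two set trays, one wagon per lane, one at a time and by turns (tray with the hanging tab first, then the plain tray, and so on) until both hold the same number and fewer than two wagons are left; an odd one stays in the pen. Then push the pen's gate fully shut by its handle until the roller catch springs in behind it, and after that press and release the button again to close the count. Put right any wagon that gets knocked out of place; leave the other things alone.

Things in the scene. Friction and masses are not known exactly. Their poses are not given: they have to be found in the camera images.
- pen: stock pen: fixed board 208 (x) by 182 mm (y), floor 4 mm thick, side lips at y = +-88 mm (6 mm thick, 10 mm high), boards 28 mm high at the back and front (x = +-101 mm, 6 mm thick). The front board has a 70 mm mouth on its +y half, which the gate closes. Origin: centre of the underside; x points roughly away from the robot, z up. Wagons start in it, in two rows of three, 54 mm apart in y
- gate_handle (a point): centre of the black handle block on the sliding gate, 12 mm (pen x) by 22 mm (pen y) by 30 mm high, its middle 60 mm above the bench, on a thin steel stem. The gate, an aluminium plate 76 mm long and 29 mm high, stands 110 mm in front of the pen's centre, outside the front board, and slides along the pen's +y to shut. Axes as the pen's
- gate (a joint): travel of the gate along the pen's +y in m: near 0 = open, 0.075 = fully shut against its stop. It slides with about 3 N of friction; from about 0.061 to 0.074 the pin on its tongue has to push the sprung roller of the catch aside (a few N more), then the roller springs back behind the pin and holds the gate
- catch (a joint): how far the sprung roller of the gate's catch is pushed back, in m: 0 = at rest, about 0.003 while the pin passes it; it is back at 0 when the gate is caught
- button_top (a point): centre of the top of the grey round push button, 28 mm across, on the grey counter box (76 x 60 x 34 mm, fixed); it is pressed straight down
- button (a joint): how far the button is pressed, in m: 0 = up, 0.006 = fully down (about 5 N); it springs back
- wagon_1_c (a point): model wagon, 83 mm long, green, fixed on a dark wooden plinth 36 (x) by 90 (y) by 10 mm high (150 g in all). Point: centre of the wagon's body, 23 mm above the plinth's underside. The body, to be grasped above the plinth, is 12 mm wide (x), 66 mm long and reaches 10 to 36 mm above the underside. y runs along its length, z up. Starts along the pen's x. May be absent (None)
- wagon_2_c (a point): model wagon, 70 mm long, white, fixed on a dark wooden plinth 36 (x) by 90 (y) by 10 mm high (150 g in all). Point: centre of the wagon's body, 23 mm above the plinth's underside. The body, to be grasped above the plinth, is 12 mm wide (x), 54 mm long and reaches 10 to 36 mm above the underside. y runs along its length, z up. Starts along the pen's x. May be absent (None)
- wagon_3_c (a point): model wagon, 81 mm long, green, fixed on a dark wooden plinth 36 (x) by 90 (y) by 10 mm high (150 g in all). Point: centre of the wagon's body, 23 mm above the plinth's underside. The body, to be grasped above the plinth, is 12 mm wide (x), 64 mm long and reaches 10 to 36 mm above the underside. y runs along its length, z up. Starts along the pen's x. May be absent (None)
- wagon_4_c (a point): model wagon, 83 mm long, green, fixed on a dark wooden plinth 36 (x) by 90 (y) by 10 mm high (150 g in all). Point: centre of the wagon's body, 23 mm above the plinth's underside. The body, to be grasped above the plinth, is 12 mm wide (x), 66 mm long and reaches 10 to 36 mm above the underside. y runs along its length, z up. Starts along the pen's x. May be absent (None)
- wagon_5_c (a point): model wagon, 70 mm long, white, fixed on a dark wooden plinth 36 (x) by 90 (y) by 10 mm high (150 g in all). Point: centre of the wagon's body, 23 mm above the plinth's underside. The body, to be grasped above the plinth, is 12 mm wide (x), 54 mm long and reaches 10 to 36 mm above the underside. y runs along its length, z up. Starts along the pen's x. May be absent (None)
- wagon_6_c (a point): model wagon, 81 mm long, green, fixed on a dark wooden plinth 36 (x) by 90 (y) by 10 mm high (150 g in all). Point: centre of the wagon's body, 23 mm above the plinth's underside. The body, to be grasped above the plinth, is 12 mm wide (x), 64 mm long and reaches 10 to 36 mm above the underside. y runs along its length, z up. Starts along the pen's x. May be absent (None)
- solder_spool: bystander, to be left alone: solder spool, 50 mm. Origin: centre of its underside
- pin_cup: bystander, to be left alone: small metal cup, 44 mm. Origin: centre of its underside
- sanding_cork: bystander, to be left alone: cork sanding block, 74 mm. Origin: centre of its underside
- snips: bystander, to be left alone: side cutters with blue handles, 115 mm. Origin: centre of its underside
- timber: bystander, to be left alone: wooden block, 62 mm. Origin: centre of its underside
- tray_tab_lane1 (a point): middle of the outer lane of that tray at its y = -56 mm, likewise 27 mm above the bench (where the point given for a wagon that stands there comes to be)
- tray_tab_lane2 (a point): centre, 27 mm above the bench, of the tray dealt to first; a flat half-round hanging tab with an eyelet (24 x 48 x 4 mm) is on its -x side. Fixed, 124 (x) by 176 mm (y), floor 4 mm thick, rims 6 mm thick: at y = +-85 mm 10 mm high, at x = +-59 mm 18 mm. Floor strips 4 mm wide, 3 mm high at y = +-28 mm make three lanes along x, 112 mm long. x points roughly away from the robot, z up
- tray_tab_lane3 (a point): middle of the outer lane of that tray at its y = 56 mm, likewise 27 mm above the bench (where the point given for a wagon that stands there comes to be). A train controller with a knob (fixed, about 0.13 m square, 0.07 m high, at x 0.59, y -0.01 m in the base frame) stands between the trays and the pen: carry wagons well above it
- tray_plain_lane1 (a point): middle of the outer lane of that tray at its y = -56 mm, likewise 27 mm above the bench (where the point given for a wagon that stands there comes to be)
- tray_plain_lane2 (a point): centre, 27 mm above the bench, of the tray dealt to second; as the other but without tab. Fixed, 124 (x) by 176 mm (y), floor 4 mm thick, rims 6 mm thick: at y = +-85 mm 10 mm high, at x = +-59 mm 18 mm. Floor strips 4 mm wide, 3 mm high at y = +-28 mm make three lanes along x, 112 mm long. x points roughly away from the robot, z up
- tray_plain_lane3 (a point): middle of the outer lane of that tray at its y = 56 mm, likewise 27 mm above the bench (where the point given for a wagon that stands there comes to be). A train controller with a knob (fixed, about 0.13 m square, 0.07 m high, at x 0.59, y -0.01 m in the base frame) stands between the trays and the pen: carry wagons well above it

How it is judged (in metres and radians):
On the way, in this order (a step that is already met when the one before it is completed fails the run):
1. the button is pressed fully down, to start the count (value of joint button above 0.0048 m), for 0.03 s.
2. first round: a wagon on a lane of the tray with the tab ((distance between any of wagon_1_c, wagon_2_c, wagon_3_c, wagon_4_c, wagon_5_c, wagon_6_c and tray_tab_lane1 below 0.024 m or distance between any of wagon_1_c, wagon_2_c, wagon_3_c, wagon_4_c, wagon_5_c, wagon_6_c and tray_tab_lane2 below 0.024 m or distance between any of wagon_1_c, wagon_2_c, wagon_3_c, wagon_4_c, wagon_5_c, wagon_6_c and tray_tab_lane3 below 0.024 m)), for 0.2 s.
3. first round: then one in the plain tray ((distance between any of wagon_1_c, wagon_2_c, wagon_3_c, wagon_4_c, wagon_5_c, wagon_6_c and tray_plain_lane1 below 0.024 m or distance between any of wagon_1_c, wagon_2_c, wagon_3_c, wagon_4_c, wagon_5_c, wagon_6_c and tray_plain_lane2 below 0.024 m or distance between any of wagon_1_c, wagon_2_c, wagon_3_c, wagon_4_c, wagon_5_c, wagon_6_c and tray_plain_lane3 below 0.024 m)), for 0.2 s.
4. second round: a second wagon in the tray with the tab (((distance between any of wagon_1_c, wagon_2_c, wagon_3_c, wagon_4_c, wagon_5_c, wagon_6_c and tray_tab_lane1 below 0.024 m and distance between any of wagon_1_c, wagon_2_c, wagon_3_c, wagon_4_c, wagon_5_c, wagon_6_c and tray_tab_lane2 below 0.024 m) or (distance between any of wagon_1_c, wagon_2_c, wagon_3_c, wagon_4_c, wagon_5_c, wagon_6_c and tray_tab_lane1 below 0.024 m and distance between any of wagon_1_c, wagon_2_c, wagon_3_c, wagon_4_c, wagon_5_c, wagon_6_c and tray_tab_lane3 below 0.024 m) or (distance between any of wagon_1_c, wagon_2_c, wagon_3_c, wagon_4_c, wagon_5_c, wagon_6_c and tray_tab_lane2 below 0.024 m and distance between any of wagon_1_c, wagon_2_c, wagon_3_c, wagon_4_c, wagon_5_c, wagon_6_c and tray_tab_lane3 below 0.024 m))), for 0.2 s.
5. second round: then a second one in the plain tray (((distance between any of wagon_1_c, wagon_2_c, wagon_3_c, wagon_4_c, wagon_5_c, wagon_6_c and tray_plain_lane1 below 0.024 m and distance between any of wagon_1_c, wagon_2_c, wagon_3_c, wagon_4_c, wagon_5_c, wagon_6_c and tray_plain_lane2 below 0.024 m) or (distance between any of wagon_1_c, wagon_2_c, wagon_3_c, wagon_4_c, wagon_5_c, wagon_6_c and tray_plain_lane1 below 0.024 m and distance between any of wagon_1_c, wagon_2_c, wagon_3_c, wagon_4_c, wagon_5_c, wagon_6_c and tray_plain_lane3 below 0.024 m) or (distance between any of wagon_1_c, wagon_2_c, wagon_3_c, wagon_4_c, wagon_5_c, wagon_6_c and tray_plain_lane2 below 0.024 m and distance between any of wagon_1_c, wagon_2_c, wagon_3_c, wagon_4_c, wagon_5_c, wagon_6_c and tray_plain_lane3 below 0.024 m))), for 0.2 s.
6. third round: a third wagon in the tray with the tab; or, with too few wagons for a third round, the gate is under way (((distance between any of wagon_1_c, wagon_2_c, wagon_3_c, wagon_4_c, wagon_5_c, wagon_6_c and tray_tab_lane1 below 0.024 m and distance between any of wagon_1_c, wagon_2_c, wagon_3_c, wagon_4_c, wagon_5_c, wagon_6_c and tray_tab_lane2 below 0.024 m and distance between any of wagon_1_c, wagon_2_c, wagon_3_c, wagon_4_c, wagon_5_c, wagon_6_c and tray_tab_lane3 below 0.024 m) or value of joint gate above 0.03 m)).
7. third round: then a third one in the plain tray; or, without a third round, the gate is over half shut (((distance between any of wagon_1_c, wagon_2_c, wagon_3_c, wagon_4_c, wagon_5_c, wagon_6_c and tray_plain_lane1 below 0.024 m and distance between any of wagon_1_c, wagon_2_c, wagon_3_c, wagon_4_c, wagon_5_c, wagon_6_c and tray_plain_lane2 below 0.024 m and distance between any of wagon_1_c, wagon_2_c, wagon_3_c, wagon_4_c, wagon_5_c, wagon_6_c and tray_plain_lane3 below 0.024 m) or value of joint gate above 0.05 m)).
8. no more than one wagon is left in the pen and the gate is fully shut, the roller of its catch back behind the pin (value of joint gate above 0.0725 m and value of joint catch below 0.0012 m and (horizontal distance between each of wagon_2_c, wagon_3_c, wagon_4_c, wagon_5_c, wagon_6_c and pen above 0.105 m or horizontal distance between each of wagon_1_c, wagon_3_c, wagon_4_c, wagon_5_c, wagon_6_c and pen above 0.105 m or horizontal distance between each of wagon_1_c, wagon_2_c, wagon_4_c, wagon_5_c, wagon_6_c and pen above 0.105 m or horizontal distance between each of wagon_1_c, wagon_2_c, wagon_3_c, wagon_5_c, wagon_6_c and pen above 0.105 m or horizontal distance between each of wagon_1_c, wagon_2_c, wagon_3_c, wagon_4_c, wagon_6_c and pen above 0.105 m or horizontal distance between each of wagon_1_c, wagon_2_c, wagon_3_c, wagon_4_c, wagon_5_c and pen above 0.105 m)), for 0.2 s.
9. the button is pressed fully down again (value of joint button above 0.0048 m), for 0.03 s.
At the end, for the whole second after the job is handed in: 2 lanes occupied in each tray (of 4 or 5 wagons) or 3 in each (of 6), wagon centres within 24 mm of the middle of the lane; an odd one in the pen; gate joint over 0.0725, catch under 0.0012; then button again pressed over 4.8 mm and up again (under 1.5 mm); wagons released, at rest (all of step 8 and ((distance between any of wagon_1_c, wagon_2_c, wagon_3_c, wagon_4_c, wagon_5_c, wagon_6_c and tray_tab_lane1 below 0.024 m and distance between any of wagon_1_c, wagon_2_c, wagon_3_c, wagon_4_c, wagon_5_c, wagon_6_c and tray_tab_lane2 below 0.024 m) or (distance between any of wagon_1_c, wagon_2_c, wagon_3_c, wagon_4_c, wagon_5_c, wagon_6_c and tray_tab_lane1 below 0.024 m and distance between any of wagon_1_c, wagon_2_c, wagon_3_c, wagon_4_c, wagon_5_c, wagon_6_c and tray_tab_lane3 below 0.024 m) or (distance between any of wagon_1_c, wagon_2_c, wagon_3_c, wagon_4_c, wagon_5_c, wagon_6_c and tray_tab_lane2 below 0.024 m and distance between any of wagon_1_c, wagon_2_c, wagon_3_c, wagon_4_c, wagon_5_c, wagon_6_c and tray_tab_lane3 below 0.024 m)) and ((distance between any of wagon_1_c, wagon_2_c, wagon_3_c, wagon_4_c, wagon_5_c, wagon_6_c and tray_plain_lane1 below 0.024 m and distance between any of wagon_1_c, wagon_2_c, wagon_3_c, wagon_4_c, wagon_5_c, wagon_6_c and tray_plain_lane2 below 0.024 m) or (distance between any of wagon_1_c, wagon_2_c, wagon_3_c, wagon_4_c, wagon_5_c, wagon_6_c and tray_plain_lane1 below 0.024 m and distance between any of wagon_1_c, wagon_2_c, wagon_3_c, wagon_4_c, wagon_5_c, wagon_6_c and tray_plain_lane3 below 0.024 m) or (distance between any of wagon_1_c, wagon_2_c, wagon_3_c, wagon_4_c, wagon_5_c, wagon_6_c and tray_plain_lane2 below 0.024 m and distance between any of wagon_1_c, wagon_2_c, wagon_3_c, wagon_4_c, wagon_5_c, wagon_6_c and tray_plain_lane3 below 0.024 m)) and ((distance between any of wagon_1_c, wagon_2_c, wagon_3_c, wagon_4_c, wagon_5_c, wagon_6_c and tray_tab_lane1 below 0.024 m and distance between any of wagon_1_c, wagon_2_c, wagon_3_c, wagon_4_c, wagon_5_c, wagon_6_c and tray_tab_lane2 below 0.024 m and distance between any of wagon_1_c, wagon_2_c, wagon_3_c, wagon_4_c, wagon_5_c, wagon_6_c and tray_tab_lane3 below 0.024 m) or distance between each of wagon_1_c, wagon_2_c, wagon_3_c, wagon_4_c, wagon_5_c, wagon_6_c and tray_plain_lane1 above 0.024 m or distance between each of wagon_1_c, wagon_2_c, wagon_3_c, wagon_4_c, wagon_5_c, wagon_6_c and tray_plain_lane2 above 0.024 m or distance between each of wagon_1_c, wagon_2_c, wagon_3_c, wagon_4_c, wagon_5_c, wagon_6_c and tray_plain_lane3 above 0.024 m) and ((distance between any of wagon_1_c, wagon_2_c, wagon_3_c, wagon_4_c, wagon_5_c, wagon_6_c and tray_plain_lane1 below 0.024 m and distance between any of wagon_1_c, wagon_2_c, wagon_3_c, wagon_4_c, wagon_5_c, wagon_6_c and tray_plain_lane2 below 0.024 m and distance between any of wagon_1_c, wagon_2_c, wagon_3_c, wagon_4_c, wagon_5_c, wagon_6_c and tray_plain_lane3 below 0.024 m) or distance between each of wagon_1_c, wagon_2_c, wagon_3_c, wagon_4_c, wagon_5_c, wagon_6_c and tray_tab_lane1 above 0.024 m or distance between each of wagon_1_c, wagon_2_c, wagon_3_c, wagon_4_c, wagon_5_c, wagon_6_c and tray_tab_lane2 above 0.024 m or distance between each of wagon_1_c, wagon_2_c, wagon_3_c, wagon_4_c, wagon_5_c, wagon_6_c and tray_tab_lane3 above 0.024 m) and (horizontal distance between wagon_1_c and pen below 0.105 m or horizontal distance between wagon_1_c and tray_tab_lane2 below 0.078 m or horizontal distance between wagon_1_c and tray_plain_lane2 below 0.078 m) and (horizontal distance between wagon_2_c and pen below 0.105 m or horizontal distance between wagon_2_c and tray_tab_lane2 below 0.078 m or horizontal distance between wagon_2_c and tray_plain_lane2 below 0.078 m) and (horizontal distance between wagon_3_c and pen below 0.105 m or horizontal distance between wagon_3_c and tray_tab_lane2 below 0.078 m or horizontal distance between wagon_3_c and tray_plain_lane2 below 0.078 m) and (horizontal distance between wagon_4_c and pen below 0.105 m or horizontal distance between wagon_4_c and tray_tab_lane2 below 0.078 m or horizontal distance between wagon_4_c and tray_plain_lane2 below 0.078 m) and (horizontal distance between wagon_5_c and pen below 0.105 m or horizontal distance between wagon_5_c and tray_tab_lane2 below 0.078 m or horizontal distance between wagon_5_c and tray_plain_lane2 below 0.078 m) and (horizontal distance between wagon_6_c and pen below 0.105 m or horizontal distance between wagon_6_c and tray_tab_lane2 below 0.078 m or horizontal distance between wagon_6_c and tray_plain_lane2 below 0.078 m) and value of joint button below 0.0015 m and linear speed of each of wagon_1, wagon_2, wagon_3, wagon_4, wagon_5, wagon_6 below 0.02 m/s); the robot touches nothing.
It fails at once if a bystander is moved more than 15 mm (distance of any of solder_spool, pin_cup, sanding_cork, snips, timber from where it was at the start of the episode above 0.015 m).
It fails at once if the button is pressed while wagons are out of the pen and the gate is not shut (value of joint button above 0.003 m and value of joint gate below 0.0715 m and horizontal distance between any of wagon_1_c, wagon_2_c, wagon_3_c, wagon_4_c, wagon_5_c, wagon_6_c and pen above 0.16 m).
Of wagon_1, wagon_2, wagon_3, wagon_4, wagon_5, wagon_6 only 4 to 6 are there at a start; the rules pass over those that are not, and their reading is None.
At some moment in a run one of wagon_1, wagon_2, wagon_3, wagon_4, wagon_5, wagon_6 may be knocked a few centimetres aside while the robot is not near it.
It also fails if it takes over 210 s, if anything falls off the work surface, if the arm or the gripper's body presses on something with over 40 N, if the wrist force passes 120 N, or if a joint passes its speed limit or range.

## Working session

There is one attempt and no reset: what is moved stays moved. The work goes in short steps, Python scripts to look and compute and a tool call to move; the robot and the scene stay as the last step left them, time stands still between calls to the robot, and variables do not carry over. Pictures are saved under pics/ and viewed, at most 14 in all, crops included, and the job is handed in when it is done.

Besides the shell and the picture viewer there is one more tool, called after ">>>" in YAML: its name, and indented under it one key for each argument. drive_tool: Moves the arm, as the interface text tells. Its arguments: {"type":"object","properties":{"moves":{"type":"array","items":{"type":"object","properties":{"wx":{"type":"number"},"wy":{"type":"number"},"wz":{"type":"number"},"tx":{"type":"number"},"ty":{"type":"number"},"tz":{"type":"number"},"gripper":{"type":"number"}}}},"newtons":{"type":"number"}},"required":["moves"]}

```bash
mkdir -p pics; cat > h.py <<'E'
import numpy as np, cv2
from workcell import arm, optics
def cloud(name):
    c=optics.get_calibration(name); p,d=optics.read_camera(name)
    K=c["intrinsics"];K=np.array(K);T=np.array(c["extrinsics"])
    v,u=np.mgrid[0:d.shape[0],0:d.shape[1]].astype(float)
    a=(u-K[0,2])/K[0,0];b=(v-K[1,2])/K[1,1]
    if name=="wrist":
        r=np.hypot(a,b)+1e-9; s=np.tan(np.minimum(r,1.5))/r; a=a*s;b=b*s
    P=np.stack([a*d,-b*d,-d,np.ones_like(d)],-1)@T.T
    P=P[...,:3].copy();P[d<=0]=np.nan
    return p,d,P
def top(p,P,x0,x1,y0,y1,mm=1.0):
    # orthographic picture: column = y decreasing (left = +y), row = x decreasing
    W=int((y1-y0)/mm);H=int((x1-x0)/mm);im=np.zeros((H,W,3),np.uint8);z=np.full((H,W),-1e9)
    Q=P.reshape(-1,3);c=p.reshape(-1,3)
    ok=np.isfinite(Q[:,0]);Q=Q[ok];c=c[ok];o=np.argsort(Q[:,2]);Q=Q[o];c=c[o]
    i=((x1-Q[:,0])/mm).astype(int);j=((y1-Q[:,1])/mm).astype(int)
    m=(i>=0)&(i<H)&(j>=0)&(j<W);im[i[m],j[m]]=c[m];z[i[m],j[m]]=Q[m,2]
    return im,z
def save(n,p): cv2.imwrite("pics/"+n+".png",cv2.cvtColor(p,cv2.COLOR_RGB2BGR))
E
python3 - <<'E'
from h import *
s=arm.sense();print({k:np.round(v,3).tolist() for k,v in s.items()})
for n in("scene","side"):
    c=optics.get_calibration(n);print(n,c)
    p,d,P=cloud(n);save(n,p);np.savez(n+".npz",p=p,P=P)
E
```

```text
{'t': 0.0, 'joint_pos': [1.288, 0.508, -0.238, 1.501, 0.126, 1.149, -0.155], 'joint_velocities': [-0.001, 0.001, -0.0, -0.001, 0.001, 0.001, -0.001], 'tau': [0.001, -62.06, -2.186, -24.966, 0.013, 0.012, -0.0], 'ee_pos': [236.651, -577.932, 230.434], 'tcp_rot': [[0.925, 0.379, -0.001], [0.379, -0.925, 0.002], [-0.0, -0.002, -1.0]], 'ft_force': [0.429, 0.249, 0.059], 'wrist_torque': [0.006, -0.005, -0.016], 'grasp_force': 0.0, 'finger_gap': 85.485}
scene {'intrinsics': array([[357.4675132 ,   0.        , 256.39749213],
       [  0.        , 357.4675132 , 192.8590079 ],
       [  0.        ,   0.        ,   1.        ]]), 'extrinsics': array([[-7.28272579e-01,  4.66441047e-01, -5.02047608e-01,
         1.12256635e+02],
       [-6.85283368e-01, -4.93130702e-01,  5.35918666e-01,
         5.72274836e+02],
       [ 2.39937394e-03,  7.34339745e-01,  6.78777860e-01,
         7.32273034e+02],
       [ 0.00000000e+00,  0.00000000e+00,  0.00000000e+00,
         1.00000000e+00]])}
side {'intrinsics': array([[369.44569799,   0.        , 249.61158717],
       [  0.        , 369.44569799, 192.17307099],
       [  0.        ,   0.        ,   1.        ]]), 'extrinsics': array([[-9.51239036e-01,  1.83062383e-01, -2.48258856e-01,
         3.52245480e+02],
       [-3.07771310e-01, -6.16838226e-01,  7.24422131e-01,
         7.35320267e+02],
       [-2.05211110e-02,  7.65505563e-01,  6.43101949e-01,
         6.44813712e+02],
       [ 0.00000000e+00,  0.00000000e+00,  0.00000000e+00,
         1.00000000e+00]])}
```

View pics/scene.png

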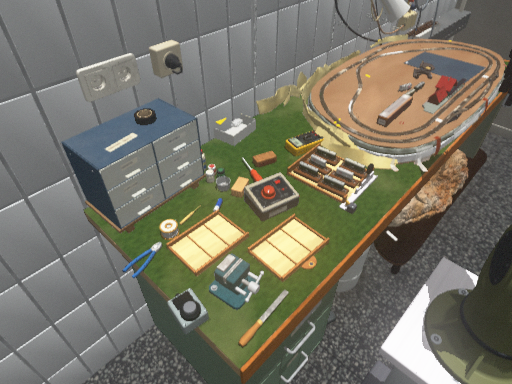

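```bash
python3 - <<'E'
from h import *
P=[];p=[]
for n in("scene","side"):
    f=np.load(n+".npz");P.append(f["P"].reshape(-1,3));p.append(f["p"].reshape(-1,3))
im,z=top(np.vstack(p),np.vstack(P),250,850,-400,400,1.0)
im=cv2.dilate(im,np.ones((2,2)))
save("top",im)
E
```

```text
(no output)
```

View pics/top.png

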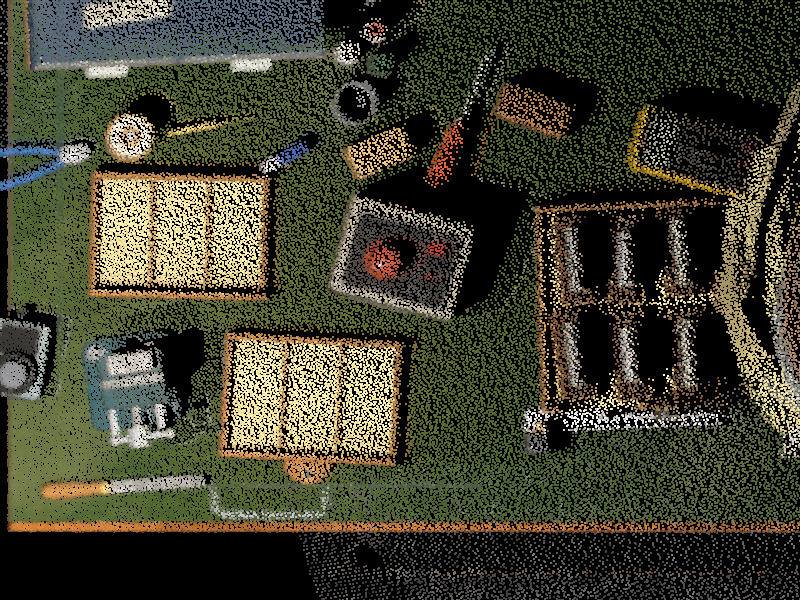

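The scene has all six wagons in the pen (top-view columns 570–690, rows 215–385). The tab tray is near (452,87), the plain tray near (614,218) and the button near (477,386). Next I'll look closer at the pen and fit the poses.

```bash
python3 - <<'E'
from h import *
f=np.load("side.npz");g=np.load("scene.npz")
def pr(n,X):
    c=optics.get_calibration(n);T=np.linalg.inv(c["extrinsics"]);q=T[:3,:3]@X+T[:3,3];K=c["intrinsics"]
    return K[0,0]*q[0]/-q[2]+K[0,2],K[1,1]*-q[1]/-q[2]+K[1,2]
print(pr("side",np.array([540,-235,20.])),pr("side",np.array([477,386,40.])))
a=[]
for (h,n) in((f,"side"),(g,"scene")):
    u,v=map(int,pr(n,np.array([520,-235,20.])))
    x0=max(0,min(512-130,u-65));y0=max(0,min(384-100,v-50))
    a.append(cv2.resize(h["p"][y0:y0+100,x0:x0+130],None,fx=3,fy=3,interpolation=cv2.INTER_CUBIC));print(n,x0,y0)
save("pen",np.hstack(a))
P=np.vstack([f["P"].reshape(-1,3),g["P"].reshape(-1,3)]);C=np.vstack([f["p"].reshape(-1,3),g["p"].reshape(-1,3)]).astype(int)
# tray floors: pale cells
hsv=cv2.cvtColor(C[None].astype(np.uint8),cv2.COLOR_RGB2HSV)[0]
for nm,(x,y) in dict(tab=(452,87),plain=(614,218)).items():
    m=(abs(P[:,0]-x)<90)&(abs(P[:,1]-y)<115)&(P[:,2]>1.5)&(P[:,2]<25)&(C[:,0]>90)&(C[:,0]>C[:,1])
    fl=m&(P[:,2]<12)&(C.sum(1)>480)
    r=cv2.minAreaRect(P[fl][:,:2].astype(np.float32));print(nm,fl.sum(),r,"z",np.median(P[fl,2]))
# button: highest points on box
m=(P[:,0]>430)&(P[:,0]<530)&(P[:,1]>340)&(P[:,1]<440)&(P[:,2]>20)
print(np.histogram(P[m,2],bins=np.arange(20,60,2)))
for lo,hi in((30,36.5),(38,60)):
  k=m&(P[:,2]>lo)&(P[:,2]<hi);print(k.sum(),P[k].mean(0),cv2.minAreaRect(P[k][:,:2].astype(np.float32)))
m=(P[:,0]>380)&(P[:,0]<440)&(P[:,1]>-360)&(P[:,1]<-100)&(P[:,2]>40)
print(m.sum(),P[m].mean(0),P[m].min(0),P[m].max(0))
# wagons
m=(P[:,0]>440)&(P[:,0]<650)&(P[:,1]>-330)&(P[:,1]<-150)&(P[:,2]>34)&(P[:,2]<60)
Z=np.zeros((250,220),np.uint8);Z[(650-P[m,0]).astype(int),(-140-P[m,1]).astype(int)]=255
Z=cv2.morphologyEx(Z,cv2.MORPH_CLOSE,np.ones((7,7)))
n,l,st,ce=cv2.connectedComponentsWithStats(Z)
for i in range(1,n):
    if st[i,4]>150:
        pts=np.argwhere(l==i)[:,::-1].astype(np.float32);r=cv2.minAreaRect(pts);print("wagon",650-r[0][1],-140-r[0][0],r[1:])
E
```

```text
(np.float64(292.2434223847117), np.float64(142.56406701637107)) (np.float64(250.2982547423494), np.float64(315.51291532694074))
side 233 93
scene 272 122
tab 3814 ((434.9003601074219, 102.19000244140625), (191.21804809570312, 148.08421325683594), 86.99330139160156) z 4.252930749949996
plain 4135 ((628.0958862304688, 232.33334350585938), (212.3764190673828, 136.7639923095703), 85.28485107421875) z 4.153125853922575
(array([ 41,  39,  45,  57,  54, 116, 413, 558, 188,  29,  21,  45, 177,
       176,  30,  17,  32, 130, 110]), array([20, 22, 24, 26, 28, 30, 32, 34, 36, 38, 40, 42, 44, 46, 48, 50, 52,
       54, 56, 58]))
1176 [496.56695729 389.08418108  34.03544998] ((491.9399108886719, 385.3681640625), (62.871002197265625, 77.0060043334961), 81.01658630371094)
794 [473.52548464 391.21058856  49.39891354] ((483.6836853027344, 389.7033996582031), (59.37312316894531, 45.92314147949219), 10.478316307067871)
91 [ 434.33316676 -262.73643683   64.28733259] [ 428.92374032 -279.54847796   41.15219063] [ 439.69938042 -251.51155629   77.75998075]
wagon 598.2417640686035 -278.33705139160156 ((66.47285461425781, 19.722335815429688), 84.0938491821289)
wagon 591.4756088256836 -172.28048706054688 ((63.82942581176758, 18.110774993896484), 83.6598129272461)
wagon 592.0483436584473 -224.41851043701172 ((54.083038330078125, 18.60582733154297), 86.98721313476562)
wagon 497.5176696777344 -286.52557373046875 ((67.07624816894531, 20.06598472595215), 89.01223754882812)
wagon 496.01446533203125 -171.34392738342285 ((63.63593673706055, 18.627004623413086), 81.25383758544922)
wagon 495.9759521484375 -228.15782165527344 ((53.92084884643555, 18.306814193725586), 88.36341857910156)
```

View pics/pen.png

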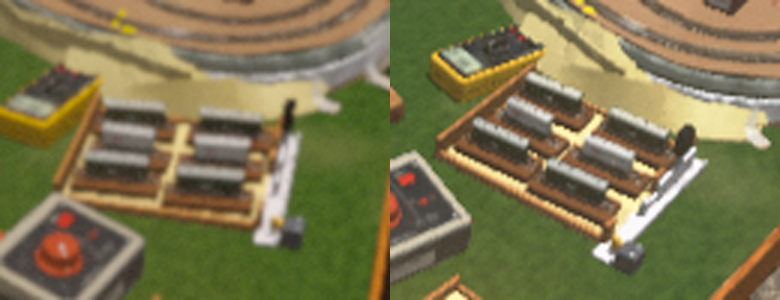

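All six wagons are in. The gate's handle is the black block at the front, near (434,-265). I'll move over the pen for a wrist look.

>>> drive_tool:
  moves:
    - {"wz":0.13,"tz":-0.045,"gripper":1}
    - {"wz":0.13,"tz":-0.045,"gripper":1}
    - {"wz":0.13,"tz":-0.045,"gripper":1}
    - {"tx":0.03,"ty":-0.034,"gripper":1}
    - {"tx":0.03,"ty":-0.034,"gripper":1}

```text
schema error: expected keys wx, wy, wz, tx, ty, tz, gripper
```

>>> drive_tool:
  moves:
    - {"tx":0.03,"ty":-0.034,"gripper":1}
    - {"tx":0.03,"ty":-0.034,"gripper":1}
    - {"tx":0.03,"ty":-0.034,"gripper":1}
    - {"tx":0.03,"ty":-0.034,"gripper":1}
    - {"tx":0.03,"ty":-0.034,"gripper":1}

```text
schema error: expected keys wx, wy, wz, tx, ty, tz, gripper
```

>>> drive_tool:
  moves:
    - {"tx":0.03,"ty":-0.034,"gripper":1}
    - {"tx":0.03,"ty":-0.034,"gripper":1}
    - {"tx":0.01,"ty":-0.034,"gripper":1}
    - {"gripper":1}
    - {"gripper":1}

```text
schema error: expected keys wx, wy, wz, tx, ty, tz, gripper
```

```bash
cat >> h.py <<'E'
def st():
    s=arm.sense();R=s["tcp_rot"];print("t%.2f"%s["t"],np.round(s["ee_pos"],1),"yaw %.4f"%np.arctan2(R[1][0],R[0][0]),"R2",np.round(np.array(R)[:,2],4),"F",np.round(s["ft_force"],1),"gap %.1f gf %.1f"%(s["finger_gap"],s["grasp_force"]))
E
python3 - <<'E'
from h import *
st();p,d,P=cloud("wrist");np.savez("w1.npz",p=p,P=P)
c=optics.get_calibration("wrist");print(np.round(c["extrinsics"],2),c["intrinsics"][0])
im,z=top(p,P,380,680,-360,-110,0.5)
im=cv2.dilate(im,np.ones((2,2)));save("w1",np.hstack([cv2.resize(p,(300,225)),im[:225*1,:500]]) if 0 else im)
E
```

```text
t0.10 [ 236.7 -578.   230.5] yaw 0.3888 R2 [-6.0e-04  1.4e-03 -1.0e+00] F [-0.   0.7  0.1] gap 85.5 gf 0.0
[[ 3.8000e-01  8.8000e-01  2.7000e-01  3.0700e+02]
 [-9.3000e-01  3.6000e-01  1.1000e-01 -5.5004e+02]
 [-0.0000e+00 -3.0000e-01  9.6000e-01  3.7380e+02]
 [ 0.0000e+00  0.0000e+00  0.0000e+00  1.0000e+00]] [297.31863964   0.         252.74366609]
```

View pics/w1.png

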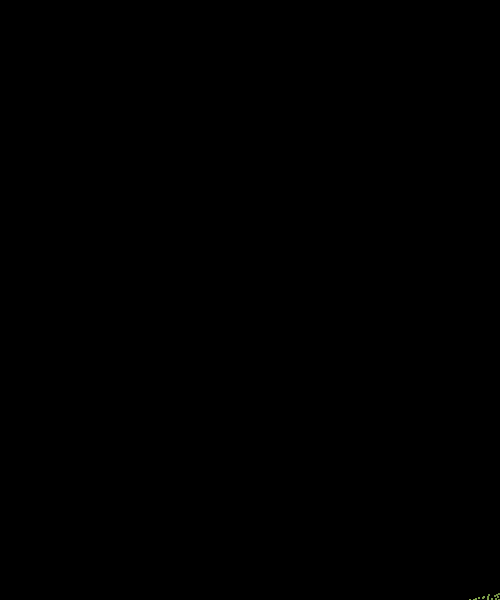

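That picture shows nothing because the moves were refused: every key is required. I'll repeat them with all keys.

>>> drive_tool:
  moves:
    - {"wx":0,"wy":0,"wz":0.13,"tx":0,"ty":0,"tz":-0.045,"gripper":1}
    - {"wx":0,"wy":0,"wz":0.13,"tx":0,"ty":0,"tz":-0.045,"gripper":1}
    - {"wx":0,"wy":0,"wz":0.13,"tx":0,"ty":0,"tz":-0.045,"gripper":1}
    - {"wx":0,"wy":0,"wz":0,"tx":0.03,"ty":-0.034,"tz":0,"gripper":1}
    - {"wx":0,"wy":0,"wz":0,"tx":0.03,"ty":-0.034,"tz":0,"gripper":1}

```text
t: 0.65
ee_pos: [297.1, -510.8, 367.4]
tcp_rot: [[1.0, -0.005, 0.001], [-0.005, -1.0, -0.002], [0.001, 0.002, -1.0]]
ft_force: [1.4, -0.4, -1.1]
finger_gap: 85.5
grasp_force: 0.0
```

>>> drive_tool:
  moves:
    - {"wx":0,"wy":0,"wz":0,"tx":0.03,"ty":-0.034,"tz":0,"gripper":1}
    - {"wx":0,"wy":0,"wz":0,"tx":0.03,"ty":-0.034,"tz":0,"gripper":1}
    - {"wx":0,"wy":0,"wz":0,"tx":0.03,"ty":-0.034,"tz":0,"gripper":1}
    - {"wx":0,"wy":0,"wz":0,"tx":0.03,"ty":-0.034,"tz":0,"gripper":1}
    - {"wx":0,"wy":0,"wz":0,"tx":0.03,"ty":-0.034,"tz":0,"gripper":1}

```text
t: 1.15
ee_pos: [448.0, -339.0, 366.2]
tcp_rot: [[1.0, -0.001, -0.0], [-0.001, -1.0, 0.0], [-0.0, -0.0, -1.0]]
ft_force: [0.5, -0.3, -0.9]
finger_gap: 85.4
grasp_force: 0.0
```

>>> drive_tool:
  moves:
    - {"wx":0,"wy":0,"wz":0,"tx":0.02,"ty":-0.034,"tz":0,"gripper":1}
    - {"wx":0,"wy":0,"wz":0,"tx":0.01,"ty":-0.034,"tz":0,"gripper":1}
    - {"wx":0,"wy":0,"wz":0,"tx":0,"ty":-0.034,"tz":0,"gripper":1}
    - {"wx":0,"wy":0,"wz":0,"tx":0,"ty":0,"tz":0,"gripper":1}
    - {"wx":0,"wy":0,"wz":0,"tx":0,"ty":0,"tz":0,"gripper":1}

```text
t: 1.65
ee_pos: [477.3, -238.1, 366.4]
tcp_rot: [[1.0, 0.001, -0.0], [0.001, -1.0, -0.0], [-0.0, 0.0, -1.0]]
ft_force: [-0.3, -0.9, -1.5]
finger_gap: 85.1
grasp_force: 0.0
```

```bash

python3 - <<'E'
from h import *
st();p,d,P=cloud("wrist");np.savez("w1.npz",p=p,P=P)
im,z=top(p,P,380,680,-360,-110,1)
im=cv2.resize(cv2.dilate(im,np.ones((2,2))),None,fx=2,fy=2,interpolation=0);save("w1b",im)
E
```

```text
t1.65 [ 477.3 -238.1  366.4] yaw 0.0005 R2 [-1.e-04 -4.e-04 -1.e+00] F [-0.3 -0.9 -1.5] gap 85.1 gf 0.0
```

View pics/w1b.png

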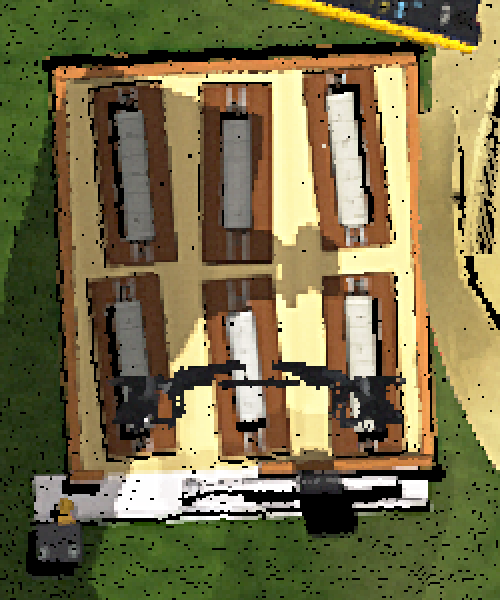

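The view over the pen is clear: six plinths with centres near pixels (134,175), (237,173), (348,158), (132,366), (246,367) and (363,365). The pen yaw is about +0.045, and the handle is near (325,490). Next I'll look over the trays and button.

>>> drive_tool:
  moves:
    - {"wx":0,"wy":0,"wz":0,"tx":0,"ty":-0.049,"tz":0,"gripper":1}
    - {"wx":0,"wy":0,"wz":0,"tx":0,"ty":-0.049,"tz":0,"gripper":1}
    - {"wx":0,"wy":0,"wz":0,"tx":0,"ty":-0.049,"tz":0,"gripper":1}
    - {"wx":0,"wy":0,"wz":0,"tx":0,"ty":-0.049,"tz":0,"gripper":1}
    - {"wx":0,"wy":0,"wz":0,"tx":0,"ty":-0.049,"tz":0,"gripper":1}

```text
t: 2.2
ee_pos: [477.6, 6.5, 366.3]
tcp_rot: [[1.0, -0.004, 0.0], [-0.004, -1.0, -0.0], [0.0, 0.0, -1.0]]
ft_force: [1.3, 1.0, -0.1]
finger_gap: 85.7
grasp_force: 0.0
```

>>> drive_tool:
  moves:
    - {"wx":0,"wy":0,"wz":0,"tx":0,"ty":-0.049,"tz":0,"gripper":0}
    - {"wx":0,"wy":0,"wz":0,"tx":0,"ty":-0.049,"tz":0,"gripper":0}
    - {"wx":0,"wy":0,"wz":0,"tx":0,"ty":-0.049,"tz":0,"gripper":0}
    - {"wx":0,"wy":0,"wz":0,"tx":0,"ty":-0.049,"tz":0,"gripper":0}
    - {"wx":0,"wy":0,"wz":0,"tx":0,"ty":0,"tz":0,"gripper":0}

```text
t: 2.7
ee_pos: [476.8, 208.7, 366.0]
tcp_rot: [[1.0, 0.007, -0.001], [0.007, -1.0, 0.004], [-0.001, -0.004, -1.0]]
ft_force: [-0.9, 0.4, -0.4]
finger_gap: 12.1
grasp_force: 0.0
```

```bash

python3 - <<'E'
from h import *
st();p,d,P=cloud("wrist");np.savez("w2.npz",p=p,P=P)
im,z=top(p,P,370,720,-20,450,1)
im=cv2.resize(cv2.dilate(im,np.ones((2,2))),None,fx=1.6,fy=1.6,interpolation=0);save("w2",im)
# wagons
w=np.load("w1.npz");P=w["P"].reshape(-1,3)
for n,(x,y) in dict(A=(592,-177),B=(593,-228),C=(601,-284),D=(497,-176),E=(496,-233),F=(497,-291)).items():
    m=(abs(P[:,0]-x)<42)&(abs(P[:,1]-y)<18)&(P[:,2]>30)&(P[:,2]<45)
    r=cv2.minAreaRect(P[m][:,:2].astype(np.float32));q=P[m]
    k=np.polyfit(q[:,0],q[:,1],1);print(n,m.sum(),np.round(r[0],1),np.round(r[1],1),round(r[2],1),"slope",round(k[0],3),"zmed",np.median(q[:,2]))
m=(P[:,0]>400)&(P[:,0]<450)&(P[:,1]>-300)&(P[:,1]<-230)&(P[:,2]>66)&(P[:,2]<85)
print("handle",m.sum(),P[m].mean(0),P[m].min(0),P[m].max(0))
E
```

```text
t2.70 [476.8 208.7 366. ] yaw 0.0069 R2 [-0.0013  0.0041 -1.    ] F [-0.9  0.4 -0.4] gap 12.1 gf 0.0
A 365 [ 593.  -176.6] [64.  14.8] 5.7 slope 0.093 zmed 42.080584558318606
B 228 [ 593.3 -227.1] [52.4 12.5] 0.0 slope 0.038 zmed 43.56720827513115
C 374 [ 600.5 -283.3] [66.4 14.4] 5.7 slope 0.106 zmed 42.13598927610502
D 365 [ 497.7 -176.3] [64.1 14. ] 7.2 slope 0.118 zmed 41.96111989773539
E 241 [ 497.1 -232.1] [54.1 14. ] 7.1 slope 0.115 zmed 43.65102569231692
F 364 [ 498.6 -290.8] [66.4 13.7] 3.5 slope 0.06 zmed 42.2625690972809
handle 109 [ 439.88087884 -269.38877836   74.36955275] [ 434.41104364 -280.67825499   66.06368202] [ 445.00861956 -259.11600585   77.33587197]
```

View pics/w2.png

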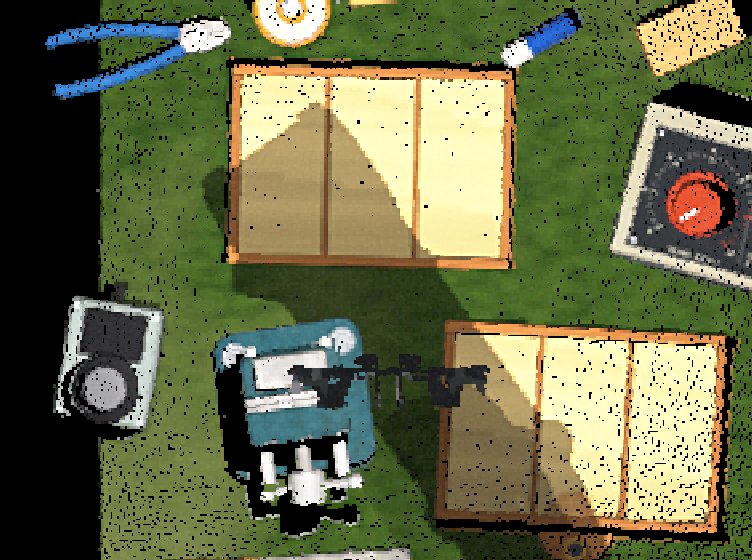

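The view shows the button at pixel (101,388), so about (477.5,387). The plain tray's centre is at (373,165), about (617,217), yaw -0.02. The tab tray's is at (585,430), about (451,84.5), yaw -0.045. I'll get the button height and refine.

```bash

python3 - <<'E'
from h import *
w=np.load("w2.npz");P=w["P"].reshape(-1,3);C=w["p"].reshape(-1,3).astype(int)
m=np.hypot(P[:,0]-477.5,P[:,1]-387)<10
print("button",m.sum(),np.median(P[m],0))
m=np.hypot(P[:,0]-477.5,P[:,1]-387)<35
q=P[m];print(np.histogram(q[:,2],bins=np.arange(-5,70,5)))
k=q[q[:,2]>np.median(P[np.hypot(P[:,0]-477.5,P[:,1]-387)<8,2])-2.5];print(len(k),(k.min(0)+k.max(0))/2,np.ptp(k,0))
m=(abs(P[:,0]-500)<30)&(abs(P[:,1]-335)<15);print("bench z",np.median(P[m,2]))
for x,y,r in((451,84.5,-.045),(617,217,-.02)):
    d=P[:,:2]-[x,y];u=d[:,0]*np.cos(r)+d[:,1]*np.sin(r);v=-d[:,0]*np.sin(r)+d[:,1]*np.cos(r)
    m=(abs(u)<80)&(abs(v)<100)&(P[:,2]>8)
    e=[np.median(u[m&(abs(v)<60)&(u>48)&(u<70)]),np.median(u[m&(abs(v)<60)&(u<-48)&(u>-70)]),np.median(v[m&(abs(u)<45)&(v>75)&(v<97)]),np.median(v[m&(abs(u)<45)&(v<-75)&(v>-97)])]
    sl=[np.polyfit(v[k],u[k],1)[0] for k in(m&(abs(v)<75)&(u>50)&(u<68),m&(abs(v)<75)&(u<-50)&(u>-68))]
    fl=(abs(u)<45)&(abs(v)<20);print(np.round(e,1),np.round(sl,3),"floor z",np.median(P[fl,2]))
E
```

```text
button 107 [477.29227545 387.44763463  56.48611201]
(array([ 19,  36,  16,  16,  12,  13,  15, 285, 188,  52, 240,  46, 172,
         0]), array([-5,  0,  5, 10, 15, 20, 25, 30, 35, 40, 45, 50, 55, 60, 65]))
201 [478.15372812 385.85121902  56.32554196] [26.36828668 26.72745684  4.64459855]
bench z 0.4894395404506895
[ 61.4 -54.5  84.8 -80.7] [0.01  0.012] floor z 4.826701262203471
[ 56.8 -59.8  86.9 -82.5] [0.003 0.004] floor z 4.588621417024228
```

>>> drive_tool:
  moves:
    - {"wx":0,"wy":0,"wz":0,"tx":0,"ty":-0.045,"tz":0.02,"gripper":0}
    - {"wx":0,"wy":0,"wz":0,"tx":0,"ty":-0.045,"tz":0.02,"gripper":0}
    - {"wx":0,"wy":0,"wz":0,"tx":0,"ty":-0.045,"tz":0.02,"gripper":0}
    - {"wx":0,"wy":0,"wz":0,"tx":0.001,"ty":-0.041,"tz":0.02,"gripper":0}
    - {"wx":0,"wy":0,"wz":0,"tx":0,"ty":0,"tz":0.049,"gripper":0}

```text
t: 3.25
ee_pos: [480.1, 384.1, 238.7]
tcp_rot: [[1.0, 0.002, 0.004], [0.002, -1.0, 0.008], [0.004, -0.008, -1.0]]
ft_force: [1.0, 0.8, 0.6]
finger_gap: -0.1
grasp_force: 0.0
```

>>> drive_tool:
  moves:
    - {"wx":0,"wy":0,"wz":0,"tx":0,"ty":0,"tz":0.049,"gripper":0}
    - {"wx":0,"wy":0,"wz":0,"tx":0,"ty":0,"tz":0.049,"gripper":0}
    - {"wx":0,"wy":0,"wz":0,"tx":0,"ty":0,"tz":0.04,"gripper":0}
    - {"wx":0,"wy":0,"wz":0,"tx":0,"ty":0,"tz":0.03,"gripper":0}
    - {"wx":0,"wy":0,"wz":0,"tx":0,"ty":0,"tz":0,"gripper":0}

```text
t: 3.75
ee_pos: [479.1, 373.6, 64.8]
tcp_rot: [[1.0, -0.004, -0.005], [-0.004, -1.0, -0.007], [-0.005, 0.007, -1.0]]
ft_force: [-0.2, -0.2, 0.5]
finger_gap: -0.1
grasp_force: 0.0
```

```bash
python3 -c "
from h import *
st()"
```

```text
t3.75 [479.1 373.6  64.8] yaw -0.0045 R2 [-0.0054 -0.0067 -1.    ] F [-0.2 -0.2  0.5] gap -0.1 gf 0.0
```

>>> drive_tool:
  moves:
    - {"wx":0,"wy":0,"wz":0,"tx":0,"ty":-0.0125,"tz":0,"gripper":0}
    - {"wx":0,"wy":0,"wz":0,"tx":0,"ty":0,"tz":0,"gripper":0}
    - {"wx":0,"wy":0,"wz":0,"tx":0,"ty":0,"tz":0,"gripper":0}
    - {"wx":0,"wy":0,"wz":0,"tx":0,"ty":0,"tz":0,"gripper":0}
    - {"wx":0,"wy":0,"wz":0,"tx":0,"ty":0,"tz":0,"gripper":0}

```text
t: 4.25
ee_pos: [479.5, 390.8, 70.2]
tcp_rot: [[1.0, -0.001, 0.001], [-0.001, -1.0, 0.0], [0.001, -0.0, -1.0]]
ft_force: [0.0, -0.8, -0.9]
finger_gap: 0.2
grasp_force: 0.0
```

>>> drive_tool:
  moves:
    - {"wx":0,"wy":0,"wz":0,"tx":-0.001,"ty":0.004,"tz":0.006,"gripper":0}
    - {"wx":0,"wy":0,"wz":0,"tx":0,"ty":0,"tz":0.006,"gripper":0}
    - {"wx":0,"wy":0,"wz":0,"tx":0,"ty":0,"tz":0.004,"gripper":0}
    - {"wx":0,"wy":0,"wz":0,"tx":0,"ty":0,"tz":0,"gripper":0}
    - {"wx":0,"wy":0,"wz":0,"tx":0,"ty":0,"tz":0,"gripper":0}

```text
t: 4.75
ee_pos: [478.1, 386.3, 53.1]
tcp_rot: [[1.0, -0.002, -0.0], [-0.002, -1.0, -0.001], [-0.0, 0.001, -1.0]]
ft_force: [-0.9, -2.6, 3.1]
finger_gap: 0.0
grasp_force: 1.5
```

>>> drive_tool:
  moves:
    - {"wx":0,"wy":0,"wz":0,"tx":0,"ty":0,"tz":0.002,"gripper":0}
    - {"wx":0,"wy":0,"wz":0,"tx":0,"ty":0,"tz":0.002,"gripper":0}
    - {"wx":0,"wy":0,"wz":0,"tx":0,"ty":0,"tz":0,"gripper":0}
    - {"wx":0,"wy":0,"wz":0,"tx":0,"ty":0,"tz":0,"gripper":0}
    - {"wx":0,"wy":0,"wz":0,"tx":0,"ty":0,"tz":0,"gripper":0}

```text
t: 5.25
ee_pos: [478.2, 386.7, 50.1]
tcp_rot: [[1.0, -0.001, 0.001], [-0.001, -1.0, -0.0], [0.001, 0.0, -1.0]]
ft_force: [-1.5, -4.2, 10.5]
finger_gap: 0.3
grasp_force: 5.1
```

The button bottomed at 10.5 N, so the count has started. I'll lift off and go to wagon D.

>>> drive_tool:
  moves:
    - {"wx":0,"wy":0,"wz":0,"tx":0,"ty":0,"tz":0.001,"gripper":0}
    - {"wx":0,"wy":0,"wz":0,"tx":0,"ty":0,"tz":-0.03,"gripper":0}
    - {"wx":0,"wy":0,"wz":0,"tx":0,"ty":0,"tz":-0.045,"gripper":0}
    - {"wx":0,"wy":0,"wz":0,"tx":0,"ty":0,"tz":-0.045,"gripper":0}
    - {"wx":0,"wy":0,"wz":0,"tx":0,"ty":0.02,"tz":-0.04,"gripper":0.47}

```text
t: 5.75
ee_pos: [476.9, 370.3, 210.4]
tcp_rot: [[1.0, 0.003, 0.0], [0.003, -1.0, 0.004], [0.0, -0.004, -1.0]]
ft_force: [1.0, 0.1, -0.2]
finger_gap: 13.4
grasp_force: 0.0
```

>>> drive_tool:
  moves:
    - {"wx":0,"wy":0,"wz":0,"tx":0,"ty":0.048,"tz":0,"gripper":0.47}
    - {"wx":0,"wy":0,"wz":0,"tx":0,"ty":0.048,"tz":0,"gripper":0.47}
    - {"wx":0,"wy":0,"wz":0,"tx":0,"ty":0.048,"tz":0,"gripper":0.47}
    - {"wx":0,"wy":0,"wz":0,"tx":0,"ty":0.048,"tz":0,"gripper":0.47}
    - {"wx":0,"wy":0,"wz":0,"tx":0,"ty":0.048,"tz":0,"gripper":0.47}

```text
t: 6.25
ee_pos: [477.6, 125.7, 208.3]
tcp_rot: [[1.0, -0.0, 0.001], [-0.0, -1.0, 0.001], [0.001, -0.001, -1.0]]
ft_force: [0.7, -0.7, 0.4]
finger_gap: 40.1
grasp_force: 0.0
```

>>> drive_tool:
  moves:
    - {"wx":0,"wy":0,"wz":0,"tx":0,"ty":0.048,"tz":0,"gripper":0.47}
    - {"wx":0,"wy":0,"wz":0,"tx":0,"ty":0.048,"tz":0,"gripper":0.47}
    - {"wx":0,"wy":0,"wz":0,"tx":0,"ty":0.048,"tz":0,"gripper":0.47}
    - {"wx":0,"wy":0,"wz":0,"tx":0.01,"ty":0.048,"tz":0,"gripper":0.47}
    - {"wx":0,"wy":0,"wz":0,"tx":0.01,"ty":0.048,"tz":0,"gripper":0.47}

```text
t: 6.75
ee_pos: [497.8, -114.7, 208.5]
tcp_rot: [[1.0, -0.0, 0.001], [-0.0, -1.0, 0.0], [0.001, -0.0, -1.0]]
ft_force: [2.0, 0.3, 0.2]
finger_gap: 40.2
grasp_force: 0.0
```

>>> drive_tool:
  moves:
    - {"wx":0,"wy":0,"wz":0,"tx":0,"ty":0.04,"tz":0,"gripper":0.47}
    - {"wx":0,"wy":0,"wz":0,"tx":0,"ty":0.02,"tz":0,"gripper":0.47}
    - {"wx":0,"wy":0,"wz":0,"tx":0,"ty":0,"tz":0,"gripper":0.47}
    - {"wx":0,"wy":0,"wz":-0.1,"tx":0,"ty":0,"tz":0,"gripper":0.47}
    - {"wx":0,"wy":0,"wz":0,"tx":0,"ty":0,"tz":0,"gripper":0.47}

```text
t: 7.25
ee_pos: [497.8, -171.7, 208.2]
tcp_rot: [[0.995, 0.102, 0.001], [0.102, -0.995, 0.001], [0.001, -0.001, -1.0]]
ft_force: [-0.1, -0.0, -0.9]
finger_gap: 40.2
grasp_force: 0.0
```

>>> drive_tool:
  moves:
    - {"wx":0,"wy":0,"wz":0,"tx":0,"ty":0,"tz":0,"gripper":0.47}
    - {"wx":0,"wy":0,"wz":0,"tx":0,"ty":0,"tz":0,"gripper":0.47}
    - {"wx":0,"wy":0,"wz":0,"tx":0,"ty":0,"tz":0,"gripper":0.47}
    - {"wx":0,"wy":0,"wz":0,"tx":0,"ty":0,"tz":0,"gripper":0.47}
    - {"wx":0,"wy":0,"wz":0,"tx":0,"ty":0,"tz":0,"gripper":0.47}

```text
t: 7.75
ee_pos: [497.4, -173.0, 208.3]
tcp_rot: [[0.995, 0.098, 0.0], [0.098, -0.995, -0.0], [0.0, 0.0, -1.0]]
ft_force: [-0.5, 0.6, -0.4]
finger_gap: 40.5
grasp_force: 0.0
```

>>> drive_tool:
  newtons: 40
  moves:
    - {"wx":0,"wy":0,"wz":0,"tx":0,"ty":0.003,"tz":0.04,"gripper":0.47}
    - {"wx":0,"wy":0,"wz":0,"tx":0,"ty":0,"tz":0.045,"gripper":0.47}
    - {"wx":0,"wy":0,"wz":0,"tx":0,"ty":0,"tz":0.04,"gripper":0.47}
    - {"wx":0,"wy":0,"wz":0,"tx":0,"ty":0,"tz":0.02,"gripper":0.47}
    - {"wx":0,"wy":0,"wz":0,"tx":0,"ty":0,"tz":0.0,"gripper":0.47}

```text
t: 8.25
ee_pos: [495.9, -175.6, 60.7]
tcp_rot: [[0.995, 0.099, -0.005], [0.099, -0.995, 0.002], [-0.005, -0.002, -1.0]]
ft_force: [-0.3, 0.6, 1.4]
finger_gap: 40.1
grasp_force: 0.0
```

>>> drive_tool:
  moves:
    - {"wx":0,"wy":0,"wz":0,"tx":0,"ty":0,"tz":0.02,"gripper":0.47}
    - {"wx":0,"wy":0,"wz":0,"tx":0,"ty":0,"tz":0.015,"gripper":0.47}
    - {"wx":0,"wy":0,"wz":0,"tx":0,"ty":0,"tz":0.008,"gripper":0.47}
    - {"wx":0,"wy":0,"wz":0,"tx":0,"ty":0,"tz":0,"gripper":0.47}
    - {"wx":0,"wy":0,"wz":0,"tx":0,"ty":0,"tz":0,"gripper":0.47}

```text
t: 8.75
ee_pos: [498.3, -176.3, 21.2]
tcp_rot: [[0.995, 0.099, 0.001], [0.099, -0.995, -0.0], [0.001, 0.001, -1.0]]
ft_force: [-0.4, -0.2, -0.2]
finger_gap: 39.8
grasp_force: 0.0
```

>>> drive_tool:
  moves:
    - {"wx":0,"wy":0,"wz":0,"tx":0,"ty":0,"tz":0,"gripper":0}
    - {"wx":0,"wy":0,"wz":0,"tx":0,"ty":0,"tz":0,"gripper":0}
    - {"wx":0,"wy":0,"wz":0,"tx":0,"ty":0,"tz":0,"gripper":0}
    - {"wx":0,"wy":0,"wz":0,"tx":0,"ty":0,"tz":0,"gripper":0}
    - {"wx":0,"wy":0,"wz":0,"tx":0,"ty":0,"tz":0,"gripper":0}

```text
t: 9.25
ee_pos: [498.2, -176.3, 21.2]
tcp_rot: [[0.995, 0.099, 0.001], [0.099, -0.995, -0.001], [0.001, 0.001, -1.0]]
ft_force: [-1.5, 0.5, 6.3]
finger_gap: 11.8
grasp_force: 40.3
```

Gripped. Lift and carry to tab lane 1.

>>> drive_tool:
  moves:
    - {"wx":0,"wy":0,"wz":0,"tx":0,"ty":0,"tz":-0.02,"gripper":0}
    - {"wx":0,"wy":0,"wz":0,"tx":0,"ty":0,"tz":-0.045,"gripper":0}
    - {"wx":0,"wy":0,"wz":0,"tx":0,"ty":0,"tz":-0.05,"gripper":0}
    - {"wx":0,"wy":0,"wz":0,"tx":0,"ty":0,"tz":-0.045,"gripper":0}
    - {"wx":0,"wy":0,"wz":0.1,"tx":0,"ty":0,"tz":-0.02,"gripper":0}

```text
t: 9.75
ee_pos: [499.0, -176.3, 204.7]
tcp_rot: [[1.0, -0.002, 0.005], [-0.002, -1.0, -0.002], [0.005, 0.002, -1.0]]
ft_force: [0.7, -0.4, -2.3]
finger_gap: 11.9
grasp_force: 39.4
```

>>> drive_tool:
  moves:
    - {"wx":0,"wy":0,"wz":0,"tx":-0.0095,"ty":-0.042,"tz":0,"gripper":0}
    - {"wx":0,"wy":0,"wz":0,"tx":-0.0095,"ty":-0.042,"tz":0,"gripper":0}
    - {"wx":0,"wy":0,"wz":0,"tx":-0.0095,"ty":-0.042,"tz":0,"gripper":0}
    - {"wx":0,"wy":0,"wz":0,"tx":-0.0095,"ty":-0.042,"tz":0,"gripper":0}
    - {"wx":0,"wy":0,"wz":0,"tx":-0.0085,"ty":-0.039,"tz":0,"gripper":0}

```text
t: 10.25
ee_pos: [450.5, 32.6, 200.6]
tcp_rot: [[1.0, -0.001, 0.0], [-0.001, -1.0, -0.0], [0.0, 0.0, -1.0]]
ft_force: [2.0, -0.5, -2.9]
finger_gap: 11.7
grasp_force: 39.3
```

>>> drive_tool:
  moves:
    - {"wx":0,"wy":0,"wz":0.04,"tx":0,"ty":0,"tz":0,"gripper":0}
    - {"wx":0,"wy":0,"wz":0,"tx":0,"ty":0,"tz":0,"gripper":0}
    - {"wx":0,"wy":0,"wz":0,"tx":0,"ty":0,"tz":0,"gripper":0}
    - {"wx":0,"wy":0,"wz":0,"tx":0,"ty":0,"tz":0,"gripper":0}
    - {"wx":0,"wy":0,"wz":0,"tx":0,"ty":0,"tz":0,"gripper":0}

```text
t: 10.75
ee_pos: [451.5, 30.0, 200.2]
tcp_rot: [[0.999, -0.043, -0.0], [-0.043, -0.999, -0.0], [-0.0, 0.0, -1.0]]
ft_force: [0.7, -0.4, -1.1]
finger_gap: 11.9
grasp_force: 39.4
```

>>> drive_tool:
  moves:
    - {"wx":0,"wy":0,"wz":0,"tx":0,"ty":0,"tz":0.045,"gripper":0}
    - {"wx":0,"wy":0,"wz":0,"tx":0,"ty":0,"tz":0.045,"gripper":0}
    - {"wx":0,"wy":0,"wz":0,"tx":0,"ty":0,"tz":0.04,"gripper":0}
    - {"wx":0,"wy":0,"wz":0,"tx":0,"ty":0,"tz":0.02,"gripper":0}
    - {"wx":0,"wy":0,"wz":0,"tx":0,"ty":0,"tz":0,"gripper":0}

```text
t: 11.25
ee_pos: [449.8, 30.3, 47.9]
tcp_rot: [[0.999, -0.042, -0.005], [-0.042, -0.999, -0.0], [-0.005, 0.0, -1.0]]
ft_force: [0.0, 0.4, -1.4]
finger_gap: 12.0
grasp_force: 39.4
```

>>> drive_tool:
  moves:
    - {"wx":0,"wy":0,"wz":0,"tx":0,"ty":0,"tz":0.014,"gripper":0}
    - {"wx":0,"wy":0,"wz":0,"tx":0,"ty":0,"tz":0.008,"gripper":0}
    - {"wx":0,"wy":0,"wz":0,"tx":0,"ty":0,"tz":0.006,"gripper":0}
    - {"wx":0,"wy":0,"wz":0,"tx":0,"ty":0,"tz":0,"gripper":0}
    - {"wx":0,"wy":0,"wz":0,"tx":0,"ty":0,"tz":0,"gripper":0}

```text
t: 11.75
ee_pos: [451.7, 30.9, 22.8]
tcp_rot: [[0.999, -0.041, 0.001], [-0.041, -0.999, -0.0], [0.001, 0.0, -1.0]]
ft_force: [-0.2, -0.4, -2.0]
finger_gap: 11.8
grasp_force: 39.5
```

>>> drive_tool:
  moves:
    - {"wx":0,"wy":0,"wz":0,"tx":0,"ty":0,"tz":0,"gripper":0.47}
    - {"wx":0,"wy":0,"wz":0,"tx":0,"ty":0,"tz":0,"gripper":0.47}
    - {"wx":0,"wy":0,"wz":0,"tx":0,"ty":0,"tz":0,"gripper":0.47}
    - {"wx":0,"wy":0,"wz":0,"tx":0,"ty":0,"tz":-0.01,"gripper":0.47}
    - {"wx":0,"wy":0,"wz":0,"tx":0,"ty":0,"tz":-0.02,"gripper":0.47}

```text
t: 12.25
ee_pos: [450.6, 30.9, 52.3]
tcp_rot: [[0.999, -0.041, -0.002], [-0.041, -0.999, -0.0], [-0.002, 0.0, -1.0]]
ft_force: [-1.1, 0.2, 0.1]
finger_gap: 40.4
grasp_force: 0.0
```

>>> drive_tool:
  moves:
    - {"wx":0,"wy":0,"wz":0,"tx":0,"ty":0,"tz":-0.048,"gripper":0.47}
    - {"wx":0,"wy":0,"wz":0,"tx":0,"ty":0,"tz":-0.05,"gripper":0.47}
    - {"wx":0,"wy":0,"wz":0,"tx":0,"ty":0,"tz":-0.05,"gripper":0.47}
    - {"wx":0,"wy":0,"wz":-0.04,"tx":0,"ty":0,"tz":0,"gripper":0.47}
    - {"wx":0,"wy":0,"wz":0,"tx":0,"ty":0,"tz":0,"gripper":0.47}

```text
t: 12.75
ee_pos: [451.9, 30.9, 202.3]
tcp_rot: [[1.0, -0.001, 0.004], [-0.001, -1.0, -0.0], [0.004, 0.0, -1.0]]
ft_force: [-1.0, 0.1, -1.1]
finger_gap: 40.0
grasp_force: 0.0
```

```bash
cat >> h.py <<'E'
def wag(names=("scene","side"),save_as=None):
    # bodies standing z 30..45 in pen/tray regions, by blobs on a 1 mm grid
    for nm in names:
        p,d,P=cloud(nm);Q=P.reshape(-1,3)
        for reg,(x0,x1,y0,y1) in dict(pen=(448,642,-325,-150),tab=(400,510,-5,175),plain=(560,670,130,308)).items():
            m=(Q[:,0]>x0)&(Q[:,0]<x1)&(Q[:,1]>y0)&(Q[:,1]<y1)&(Q[:,2]>32)&(Q[:,2]<52)
            Z=np.zeros((x1-x0+1,y1-y0+1),np.uint8);Z[(Q[m,0]-x0).astype(int),(Q[m,1]-y0).astype(int)]=255
            Z=cv2.morphologyEx(Z,cv2.MORPH_CLOSE,np.ones((7,7)));n,l,s,c=cv2.connectedComponentsWithStats(Z)
            out=[]
            for i in range(1,n):
                if s[i,4]>250:
                    r=cv2.minAreaRect(np.argwhere(l==i).astype(np.float32));w,h=r[1];a=r[2] if w>h else r[2]-90
                    out.append((round(r[0][0]+x0,0),round(r[0][1]+y0,0),round(max(w,h)),round(min(w,h)),round(a)))
            print(nm,reg,out)
        if save_as: save(save_as,p)
E
python3 -c "
from h import *
st();wag()"
```

```text
t12.75 [451.9  30.9 202.3] yaw -0.0009 R2 [ 3.6e-03 -3.0e-04 -1.0e+00] F [-1.   0.1 -1.1] gap 40.0 gf 0.0
scene pen [(496.0, -288.0, 67, 17, 7), (495.0, -232.0, 54, 16, 8)]
scene tab [(450.0, 31.0, 65, 16, 0)]
scene plain []
side pen [(590.0, -171.0, 62, 16, 2), (591.0, -223.0, 54, 17, 4), (598.0, -277.0, 63, 19, 10)]
side tab [(449.0, 34.0, 64, 15, -1)]
side plain []
```

Wagon placed. Next is E, to plain lane 1.

>>> drive_tool:
  moves:
    - {"wx":0,"wy":0,"wz":0,"tx":0.0076,"ty":0.044,"tz":0,"gripper":0.47}
    - {"wx":0,"wy":0,"wz":0,"tx":0.0076,"ty":0.044,"tz":0,"gripper":0.47}
    - {"wx":0,"wy":0,"wz":0,"tx":0.0076,"ty":0.044,"tz":0,"gripper":0.47}
    - {"wx":0,"wy":0,"wz":0,"tx":0.0076,"ty":0.044,"tz":0,"gripper":0.47}
    - {"wx":0,"wy":0,"wz":0,"tx":0.0076,"ty":0.044,"tz":0,"gripper":0.47}

```text
t: 13.35
ee_pos: [488.4, -190.5, 198.9]
tcp_rot: [[1.0, -0.002, -0.003], [-0.002, -1.0, 0.001], [-0.003, -0.001, -1.0]]
ft_force: [1.0, 0.1, -0.1]
finger_gap: 40.2
grasp_force: 0.0
```

>>> drive_tool:
  moves:
    - {"wx":0,"wy":0,"wz":0,"tx":0.0076,"ty":0.043,"tz":0,"gripper":0.47}
    - {"wx":0,"wy":0,"wz":-0.11,"tx":0,"ty":0,"tz":0,"gripper":0.47}
    - {"wx":0,"wy":0,"wz":0,"tx":0,"ty":0,"tz":0,"gripper":0.47}
    - {"wx":0,"wy":0,"wz":0,"tx":0,"ty":0,"tz":0,"gripper":0.47}
    - {"wx":0,"wy":0,"wz":0,"tx":0,"ty":0,"tz":0,"gripper":0.47}

```text
t: 13.85
ee_pos: [496.6, -230.7, 199.9]
tcp_rot: [[0.994, 0.108, -0.001], [0.108, -0.994, 0.001], [-0.001, -0.001, -1.0]]
ft_force: [0.1, -0.2, 0.1]
finger_gap: 40.1
grasp_force: 0.0
```

>>> drive_tool:
  moves:
    - {"wx":0,"wy":0,"wz":0,"tx":0,"ty":0,"tz":0.045,"gripper":0.47}
    - {"wx":0,"wy":0,"wz":0,"tx":0,"ty":0,"tz":0.045,"gripper":0.47}
    - {"wx":0,"wy":0,"wz":0,"tx":0,"ty":0,"tz":0.035,"gripper":0.47}
    - {"wx":0,"wy":0,"wz":0,"tx":0,"ty":0,"tz":0.015,"gripper":0.47}
    - {"wx":0,"wy":0,"wz":0,"tx":0,"ty":0,"tz":0,"gripper":0.47}

```text
t: 14.35
ee_pos: [495.4, -230.4, 58.2]
tcp_rot: [[0.994, 0.109, -0.004], [0.109, -0.994, 0.002], [-0.004, -0.002, -1.0]]
ft_force: [0.3, -0.1, 0.7]
finger_gap: 40.5
grasp_force: 0.0
```

>>> drive_tool:
  moves:
    - {"wx":0,"wy":0,"wz":0,"tx":0,"ty":0.001,"tz":0.018,"gripper":0.47}
    - {"wx":0,"wy":0,"wz":0,"tx":0,"ty":0,"tz":0.013,"gripper":0.47}
    - {"wx":0,"wy":0,"wz":0,"tx":0,"ty":0,"tz":0.007,"gripper":0.47}
    - {"wx":0,"wy":0,"wz":0,"tx":0,"ty":0,"tz":0,"gripper":0.47}
    - {"wx":0,"wy":0,"wz":0,"tx":0,"ty":0,"tz":0,"gripper":0.47}

```text
t: 14.85
ee_pos: [497.1, -233.1, 22.8]
tcp_rot: [[0.994, 0.109, 0.001], [0.109, -0.994, -0.0], [0.0, 0.0, -1.0]]
ft_force: [-0.3, 0.3, 0.2]
finger_gap: 40.0
grasp_force: 0.0
```

>>> drive_tool:
  moves:
    - {"wx":0,"wy":0,"wz":0,"tx":0,"ty":0,"tz":0,"gripper":0}
    - {"wx":0,"wy":0,"wz":0,"tx":0,"ty":0,"tz":0,"gripper":0}
    - {"wx":0,"wy":0,"wz":0,"tx":0,"ty":0,"tz":0,"gripper":0}
    - {"wx":0,"wy":0,"wz":0,"tx":0,"ty":0,"tz":0,"gripper":0}
    - {"wx":0,"wy":0,"wz":0,"tx":0,"ty":0,"tz":-0.01,"gripper":0}

```text
t: 15.35
ee_pos: [496.0, -233.0, 31.8]
tcp_rot: [[0.994, 0.109, -0.002], [0.109, -0.994, 0.001], [-0.002, -0.001, -1.0]]
ft_force: [-0.2, 0.0, -2.1]
finger_gap: 11.8
grasp_force: 39.1
```

>>> drive_tool:
  moves:
    - {"wx":0,"wy":0,"wz":0,"tx":0,"ty":0,"tz":-0.033,"gripper":0}
    - {"wx":0,"wy":0,"wz":0,"tx":0,"ty":0,"tz":-0.045,"gripper":0}
    - {"wx":0,"wy":0,"wz":0,"tx":0,"ty":0,"tz":-0.045,"gripper":0}
    - {"wx":0,"wy":0,"wz":0,"tx":0,"ty":0,"tz":-0.045,"gripper":0}
    - {"wx":0,"wy":0,"wz":0.11,"tx":0,"ty":0,"tz":0,"gripper":0}

```text
t: 15.85
ee_pos: [499.7, -233.7, 206.9]
tcp_rot: [[1.0, -0.002, 0.009], [-0.002, -1.0, -0.004], [0.009, 0.004, -1.0]]
ft_force: [-0.4, 0.4, -2.4]
finger_gap: 11.8
grasp_force: 39.3
```

>>> drive_tool:
  moves:
    - {"wx":0,"wy":0,"wz":0,"tx":0.013,"ty":-0.044,"tz":0,"gripper":0}
    - {"wx":0,"wy":0,"wz":0,"tx":0.013,"ty":-0.044,"tz":0,"gripper":0}
    - {"wx":0,"wy":0,"wz":0,"tx":0.013,"ty":-0.044,"tz":0,"gripper":0}
    - {"wx":0,"wy":0,"wz":0,"tx":0.013,"ty":-0.044,"tz":0,"gripper":0}
    - {"wx":0,"wy":0,"wz":0,"tx":0.013,"ty":-0.044,"tz":0,"gripper":0}

```text
t: 16.35
ee_pos: [562.0, -11.6, 200.8]
tcp_rot: [[1.0, -0.001, -0.0], [-0.001, -1.0, -0.0], [-0.0, 0.0, -1.0]]
ft_force: [0.3, -0.5, -1.1]
finger_gap: 12.0
grasp_force: 39.3
```

>>> drive_tool:
  moves:
    - {"wx":0,"wy":0,"wz":0,"tx":0.013,"ty":-0.044,"tz":0,"gripper":0}
    - {"wx":0,"wy":0,"wz":0,"tx":0.013,"ty":-0.044,"tz":0,"gripper":0}
    - {"wx":0,"wy":0,"wz":0,"tx":0.013,"ty":-0.044,"tz":0,"gripper":0}
    - {"wx":0,"wy":0,"wz":0,"tx":0.013,"ty":-0.043,"tz":0,"gripper":0}
    - {"wx":0,"wy":0,"wz":0.02,"tx":0,"ty":0,"tz":0,"gripper":0}

```text
t: 16.85
ee_pos: [613.6, 170.7, 200.7]
tcp_rot: [[1.0, -0.012, -0.0], [-0.012, -1.0, 0.006], [-0.0, -0.006, -1.0]]
ft_force: [-0.2, -0.1, -1.9]
finger_gap: 11.9
grasp_force: 39.4
```

>>> drive_tool:
  moves:
    - {"wx":0,"wy":0,"wz":0,"tx":0,"ty":0,"tz":0,"gripper":0}
    - {"wx":0,"wy":0,"wz":0,"tx":0,"ty":0,"tz":0,"gripper":0}
    - {"wx":0,"wy":0,"wz":0,"tx":0,"ty":0,"tz":0,"gripper":0}
    - {"wx":0,"wy":0,"wz":0,"tx":0,"ty":0,"tz":0,"gripper":0}
    - {"wx":0,"wy":0,"wz":0,"tx":0,"ty":0,"tz":0,"gripper":0}

```text
t: 17.35
ee_pos: [614.4, 160.7, 200.5]
tcp_rot: [[1.0, -0.023, 0.0], [-0.023, -1.0, -0.0], [0.0, 0.0, -1.0]]
ft_force: [0.5, -0.2, -1.9]
finger_gap: 11.8
grasp_force: 39.4
```

>>> drive_tool:
  moves:
    - {"wx":0,"wy":0,"wz":0,"tx":0,"ty":-0.002,"tz":0.045,"gripper":0}
    - {"wx":0,"wy":0,"wz":0,"tx":0,"ty":0,"tz":0.045,"gripper":0}
    - {"wx":0,"wy":0,"wz":0,"tx":0,"ty":0,"tz":0.04,"gripper":0}
    - {"wx":0,"wy":0,"wz":0,"tx":0,"ty":0,"tz":0.02,"gripper":0}
    - {"wx":0,"wy":0,"wz":0,"tx":0,"ty":0,"tz":0,"gripper":0}

```text
t: 17.85
ee_pos: [612.3, 162.5, 47.1]
tcp_rot: [[1.0, -0.021, -0.006], [-0.021, -1.0, -0.002], [-0.006, 0.002, -1.0]]
ft_force: [-0.5, 0.2, -1.4]
finger_gap: 11.8
grasp_force: 39.4
```

>>> drive_tool:
  moves:
    - {"wx":0,"wy":0,"wz":0,"tx":0,"ty":0,"tz":0.014,"gripper":0}
    - {"wx":0,"wy":0,"wz":0,"tx":0,"ty":0,"tz":0.008,"gripper":0}
    - {"wx":0,"wy":0,"wz":0,"tx":0,"ty":0,"tz":0.005,"gripper":0}
    - {"wx":0,"wy":0,"wz":0,"tx":0,"ty":0,"tz":0,"gripper":0}
    - {"wx":0,"wy":0,"wz":0,"tx":0,"ty":0,"tz":0,"gripper":0}

```text
t: 18.35
ee_pos: [614.6, 163.8, 23.8]
tcp_rot: [[1.0, -0.021, 0.001], [-0.021, -1.0, 0.0], [0.001, -0.0, -1.0]]
ft_force: [-0.5, 0.7, -1.7]
finger_gap: 11.7
grasp_force: 39.5
```

>>> drive_tool:
  moves:
    - {"wx":0,"wy":0,"wz":0,"tx":0,"ty":0,"tz":0,"gripper":0.47}
    - {"wx":0,"wy":0,"wz":0,"tx":0,"ty":0,"tz":0,"gripper":0.47}
    - {"wx":0,"wy":0,"wz":0,"tx":0,"ty":0,"tz":0,"gripper":0.47}
    - {"wx":0,"wy":0,"wz":0,"tx":0,"ty":0,"tz":-0.01,"gripper":0.47}
    - {"wx":0,"wy":0,"wz":0,"tx":0,"ty":0,"tz":-0.02,"gripper":0.47}

```text
t: 18.85
ee_pos: [613.4, 163.4, 52.8]
tcp_rot: [[1.0, -0.021, -0.003], [-0.021, -1.0, -0.001], [-0.003, 0.001, -1.0]]
ft_force: [-0.1, 0.2, 0.6]
finger_gap: 40.4
grasp_force: 0.0
```

>>> drive_tool:
  moves:
    - {"wx":0,"wy":0,"wz":0,"tx":0,"ty":0,"tz":-0.048,"gripper":0.47}
    - {"wx":0,"wy":0,"wz":0,"tx":0,"ty":0,"tz":-0.05,"gripper":0.47}
    - {"wx":0,"wy":0,"wz":0,"tx":0,"ty":0,"tz":-0.05,"gripper":0.47}
    - {"wx":0,"wy":0,"wz":-0.02,"tx":0,"ty":0,"tz":0,"gripper":0.47}
    - {"wx":0,"wy":0,"wz":0,"tx":0,"ty":0,"tz":0,"gripper":0.47}

```text
t: 19.35
ee_pos: [614.9, 164.0, 203.6]
tcp_rot: [[1.0, -0.001, 0.004], [-0.001, -1.0, 0.001], [0.004, -0.001, -1.0]]
ft_force: [-0.8, -0.3, -0.2]
finger_gap: 39.9
grasp_force: 0.0
```

>>> drive_tool:
  moves:
    - {"wx":0,"wy":0,"wz":0,"tx":-0.0116,"ty":0.0454,"tz":0,"gripper":0.47}
    - {"wx":0,"wy":0,"wz":0,"tx":-0.0116,"ty":0.0454,"tz":0,"gripper":0.47}
    - {"wx":0,"wy":0,"wz":0,"tx":-0.0116,"ty":0.0454,"tz":0,"gripper":0.47}
    - {"wx":0,"wy":0,"wz":0,"tx":-0.0116,"ty":0.0454,"tz":0,"gripper":0.47}
    - {"wx":0,"wy":0,"wz":0,"tx":-0.0116,"ty":0.0454,"tz":0,"gripper":0.47}

```text
t: 19.85
ee_pos: [554.4, -65.0, 200.0]
tcp_rot: [[1.0, -0.001, -0.003], [-0.001, -1.0, 0.0], [-0.003, -0.0, -1.0]]
ft_force: [0.7, -1.0, 0.6]
finger_gap: 40.2
grasp_force: 0.0
```

>>> drive_tool:
  moves:
    - {"wx":0,"wy":0,"wz":0,"tx":-0.0116,"ty":0.0454,"tz":0,"gripper":0.47}
    - {"wx":0,"wy":0,"wz":0,"tx":-0.0116,"ty":0.0454,"tz":0,"gripper":0.47}
    - {"wx":0,"wy":0,"wz":0,"tx":-0.0116,"ty":0.0454,"tz":0,"gripper":0.47}
    - {"wx":0,"wy":0,"wz":0,"tx":-0.0116,"ty":0.0454,"tz":0,"gripper":0.47}
    - {"wx":0,"wy":0,"wz":0,"tx":-0.0116,"ty":0.0454,"tz":0,"gripper":0.47}

```text
t: 20.35
ee_pos: [496.2, -291.6, 200.1]
tcp_rot: [[1.0, -0.002, -0.002], [-0.002, -1.0, 0.001], [-0.002, -0.001, -1.0]]
ft_force: [1.1, -0.9, -0.3]
finger_gap: 40.2
grasp_force: 0.0
```

>>> drive_tool:
  moves:
    - {"wx":0,"wy":0,"wz":-0.06,"tx":0,"ty":0,"tz":0,"gripper":0.47}
    - {"wx":0,"wy":0,"wz":0,"tx":0,"ty":0,"tz":0,"gripper":0.47}
    - {"wx":0,"wy":0,"wz":0,"tx":0,"ty":0,"tz":0,"gripper":0.47}
    - {"wx":0,"wy":0,"wz":0,"tx":0,"ty":0,"tz":0,"gripper":0.47}
    - {"wx":0,"wy":0,"wz":0,"tx":0,"ty":0,"tz":0,"gripper":0.47}

```text
t: 20.85
ee_pos: [498.2, -288.8, 201.2]
tcp_rot: [[0.998, 0.06, -0.0], [0.06, -0.998, 0.0], [-0.0, -0.0, -1.0]]
ft_force: [0.5, -1.0, 0.4]
finger_gap: 40.5
grasp_force: 0.0
```

```bash
cat > w.py <<'E'
from h import *
# wagons seen by wrist camera over the pen (roof points), region pen
st();wag(("wrist",));wag(("scene",))
E
python3 w.py
```

```text
t20.85 [ 498.2 -288.8  201.2] yaw 0.0603 R2 [-1.e-04  4.e-04 -1.e+00] F [ 0.5 -1.   0.4] gap 40.5 gf 0.0
wrist pen [(499.0, -290.0, 66, 14, 3), (593.0, -177.0, 64, 15, 5), (600.0, -283.0, 67, 15, 7), (593.0, -228.0, 54, 14, 0)]
wrist tab [(452.0, 28.0, 65, 16, -2)]
wrist plain []
scene pen [(496.0, -289.0, 67, 17, 3), (590.0, -176.0, 64, 15, 7), (599.0, -282.0, 66, 16, 5), (590.0, -228.0, 53, 17, -2)]
scene tab [(450.0, 32.0, 64, 16, 2)]
scene plain [(614.0, 163.0, 55, 14, 0)]
```

>>> drive_tool:
  moves:
    - {"wx":0,"wy":0,"wz":0,"tx":0,"ty":0.002,"tz":0.045,"gripper":0.47}
    - {"wx":0,"wy":0,"wz":0,"tx":0,"ty":0,"tz":0.045,"gripper":0.47}
    - {"wx":0,"wy":0,"wz":0,"tx":0,"ty":0,"tz":0.035,"gripper":0.47}
    - {"wx":0,"wy":0,"wz":0,"tx":0,"ty":0,"tz":0.015,"gripper":0.47}
    - {"wx":0,"wy":0,"wz":0,"tx":0,"ty":0,"tz":0,"gripper":0.47}

```text
t: 21.45
ee_pos: [496.6, -291.1, 59.0]
tcp_rot: [[0.998, 0.059, -0.004], [0.059, -0.998, 0.002], [-0.004, -0.003, -1.0]]
ft_force: [-0.2, 0.1, -0.0]
finger_gap: 40.0
grasp_force: 0.0
```

>>> drive_tool:
  moves:
    - {"wx":0,"wy":0,"wz":0,"tx":0,"ty":0,"tz":0.018,"gripper":0.47}
    - {"wx":0,"wy":0,"wz":0,"tx":0,"ty":0,"tz":0.013,"gripper":0.47}
    - {"wx":0,"wy":0,"wz":0,"tx":0,"ty":0,"tz":0.008,"gripper":0.47}
    - {"wx":0,"wy":0,"wz":0,"tx":0,"ty":0,"tz":0,"gripper":0.47}
    - {"wx":0,"wy":0,"wz":0,"tx":0,"ty":0,"tz":0,"gripper":0.47}

```text
t: 21.95
ee_pos: [498.2, -292.2, 22.8]
tcp_rot: [[0.998, 0.059, 0.0], [0.059, -0.998, -0.0], [0.0, 0.0, -1.0]]
ft_force: [0.1, -0.7, 1.3]
finger_gap: 40.0
grasp_force: 0.0
```

>>> drive_tool:
  moves:
    - {"wx":0,"wy":0,"wz":0,"tx":0,"ty":0,"tz":0,"gripper":0}
    - {"wx":0,"wy":0,"wz":0,"tx":0,"ty":0,"tz":0,"gripper":0}
    - {"wx":0,"wy":0,"wz":0,"tx":0,"ty":0,"tz":0,"gripper":0}
    - {"wx":0,"wy":0,"wz":0,"tx":0,"ty":0,"tz":0,"gripper":0}
    - {"wx":0,"wy":0,"wz":0,"tx":0,"ty":0,"tz":-0.01,"gripper":0}

```text
t: 22.45
ee_pos: [497.1, -291.8, 31.7]
tcp_rot: [[0.998, 0.059, -0.002], [0.059, -0.998, 0.001], [-0.002, -0.001, -1.0]]
ft_force: [-0.5, 0.6, -1.8]
finger_gap: 11.7
grasp_force: 39.0
```

>>> drive_tool:
  moves:
    - {"wx":0,"wy":0,"wz":0,"tx":0,"ty":0,"tz":-0.033,"gripper":0}
    - {"wx":0,"wy":0,"wz":0,"tx":0,"ty":0,"tz":-0.045,"gripper":0}
    - {"wx":0,"wy":0,"wz":0,"tx":0,"ty":0,"tz":-0.045,"gripper":0}
    - {"wx":0,"wy":0,"wz":0,"tx":0,"ty":0,"tz":-0.045,"gripper":0}
    - {"wx":0,"wy":0,"wz":0.06,"tx":0,"ty":0,"tz":0,"gripper":0}

```text
t: 22.95
ee_pos: [500.8, -292.9, 207.2]
tcp_rot: [[1.0, -0.002, 0.009], [-0.002, -1.0, -0.005], [0.009, 0.005, -1.0]]
ft_force: [0.7, 0.3, -3.2]
finger_gap: 11.6
grasp_force: 39.3
```

>>> drive_tool:
  moves:
    - {"wx":0,"wy":0,"wz":0,"tx":-0.0055,"ty":-0.047,"tz":0,"gripper":0}
    - {"wx":0,"wy":0,"wz":0,"tx":-0.0055,"ty":-0.047,"tz":0,"gripper":0}
    - {"wx":0,"wy":0,"wz":0,"tx":-0.0055,"ty":-0.047,"tz":0,"gripper":0}
    - {"wx":0,"wy":0,"wz":0,"tx":-0.0055,"ty":-0.047,"tz":0,"gripper":0}
    - {"wx":0,"wy":0,"wz":0,"tx":-0.0055,"ty":-0.047,"tz":0,"gripper":0}

```text
t: 23.45
ee_pos: [469.9, -55.4, 200.8]
tcp_rot: [[1.0, -0.001, 0.0], [-0.001, -1.0, -0.0], [0.0, 0.0, -1.0]]
ft_force: [0.1, 0.1, -1.2]
finger_gap: 12.2
grasp_force: 39.4
```

>>> drive_tool:
  moves:
    - {"wx":0,"wy":0,"wz":0,"tx":-0.0055,"ty":-0.047,"tz":0,"gripper":0}
    - {"wx":0,"wy":0,"wz":0,"tx":-0.0055,"ty":-0.047,"tz":0,"gripper":0}
    - {"wx":0,"wy":0,"wz":0,"tx":-0.0055,"ty":-0.047,"tz":0,"gripper":0}
    - {"wx":0,"wy":0,"wz":0.05,"tx":0,"ty":0,"tz":0,"gripper":0}
    - {"wx":0,"wy":0,"wz":0,"tx":0,"ty":0,"tz":0,"gripper":0}

```text
t: 23.95
ee_pos: [453.8, 85.3, 200.7]
tcp_rot: [[0.999, -0.048, 0.0], [-0.048, -0.999, -0.0], [0.0, 0.0, -1.0]]
ft_force: [-0.4, -1.3, -0.9]
finger_gap: 11.5
grasp_force: 39.5
```

>>> drive_tool:
  moves:
    - {"wx":0,"wy":0,"wz":0,"tx":0,"ty":0,"tz":0,"gripper":0}
    - {"wx":0,"wy":0,"wz":0,"tx":0,"ty":0,"tz":0,"gripper":0}
    - {"wx":0,"wy":0,"wz":0,"tx":0,"ty":0,"tz":0,"gripper":0}
    - {"wx":0,"wy":0,"wz":0,"tx":0,"ty":0,"tz":0,"gripper":0}
    - {"wx":0,"wy":0,"wz":0,"tx":0,"ty":0,"tz":0,"gripper":0}

```text
t: 24.45
ee_pos: [454.4, 83.4, 200.2]
tcp_rot: [[0.999, -0.052, -0.0], [-0.052, -0.999, 0.0], [-0.0, 0.0, -1.0]]
ft_force: [0.7, 0.1, -1.3]
finger_gap: 11.7
grasp_force: 39.5
```

>>> drive_tool:
  moves:
    - {"wx":0,"wy":0,"wz":0,"tx":0,"ty":-0.003,"tz":0.045,"gripper":0}
    - {"wx":0,"wy":0,"wz":0,"tx":0,"ty":0,"tz":0.045,"gripper":0}
    - {"wx":0,"wy":0,"wz":0,"tx":0,"ty":0,"tz":0.04,"gripper":0}
    - {"wx":0,"wy":0,"wz":0,"tx":0,"ty":0,"tz":0.02,"gripper":0}
    - {"wx":0,"wy":0,"wz":0,"tx":0,"ty":0,"tz":0,"gripper":0}

```text
t: 24.95
ee_pos: [452.9, 86.5, 48.0]
tcp_rot: [[0.999, -0.051, -0.005], [-0.051, -0.999, -0.001], [-0.005, 0.001, -1.0]]
ft_force: [-0.0, -0.7, -0.6]
finger_gap: 11.6
grasp_force: 39.4
```

>>> drive_tool:
  moves:
    - {"wx":0,"wy":0,"wz":0,"tx":0,"ty":0,"tz":0.014,"gripper":0}
    - {"wx":0,"wy":0,"wz":0,"tx":0,"ty":0,"tz":0.008,"gripper":0}
    - {"wx":0,"wy":0,"wz":0,"tx":0,"ty":0,"tz":0.005,"gripper":0}
    - {"wx":0,"wy":0,"wz":0,"tx":0,"ty":0,"tz":0,"gripper":0}
    - {"wx":0,"wy":0,"wz":0,"tx":0,"ty":0,"tz":0,"gripper":0}

```text
t: 25.45
ee_pos: [454.8, 86.9, 23.8]
tcp_rot: [[0.999, -0.051, 0.001], [-0.051, -0.999, 0.0], [0.001, -0.0, -1.0]]
ft_force: [-0.8, -0.8, -1.4]
finger_gap: 11.7
grasp_force: 39.5
```

>>> drive_tool:
  moves:
    - {"wx":0,"wy":0,"wz":0,"tx":0,"ty":0,"tz":0,"gripper":0.47}
    - {"wx":0,"wy":0,"wz":0,"tx":0,"ty":0,"tz":0,"gripper":0.47}
    - {"wx":0,"wy":0,"wz":0,"tx":0,"ty":0,"tz":0,"gripper":0.47}
    - {"wx":0,"wy":0,"wz":0,"tx":0,"ty":0,"tz":-0.01,"gripper":0.47}
    - {"wx":0,"wy":0,"wz":0,"tx":0,"ty":0,"tz":-0.02,"gripper":0.47}

```text
t: 25.95
ee_pos: [453.7, 86.8, 53.3]
tcp_rot: [[0.999, -0.051, -0.002], [-0.051, -0.999, -0.0], [-0.002, 0.001, -1.0]]
ft_force: [0.1, -0.5, 0.3]
finger_gap: 40.0
grasp_force: 0.0
```

>>> drive_tool:
  moves:
    - {"wx":0,"wy":0,"wz":0,"tx":0,"ty":0,"tz":-0.048,"gripper":0.47}
    - {"wx":0,"wy":0,"wz":0,"tx":0,"ty":0,"tz":-0.05,"gripper":0.47}
    - {"wx":0,"wy":0,"wz":0,"tx":0,"ty":0,"tz":-0.05,"gripper":0.47}
    - {"wx":0,"wy":0,"wz":-0.05,"tx":0,"ty":0,"tz":0,"gripper":0.47}
    - {"wx":0,"wy":0,"wz":0,"tx":0,"ty":0,"tz":0,"gripper":0.47}

```text
t: 26.45
ee_pos: [455.0, 86.9, 203.3]
tcp_rot: [[1.0, -0.001, 0.003], [-0.001, -1.0, 0.0], [0.003, -0.0, -1.0]]
ft_force: [0.4, 0.0, -0.9]
finger_gap: 39.9
grasp_force: 0.0
```

>>> drive_tool:
  moves:
    - {"wx":0,"wy":0,"wz":0,"tx":0.0198,"ty":0.0377,"tz":0,"gripper":0.47}
    - {"wx":0,"wy":0,"wz":0,"tx":0.0198,"ty":0.0377,"tz":0,"gripper":0.47}
    - {"wx":0,"wy":0,"wz":0,"tx":0.0198,"ty":0.0377,"tz":0,"gripper":0.47}
    - {"wx":0,"wy":0,"wz":0,"tx":0.0198,"ty":0.0377,"tz":0,"gripper":0.47}
    - {"wx":0,"wy":0,"wz":0,"tx":0.0198,"ty":0.0377,"tz":0,"gripper":0.47}

```text
t: 26.95
ee_pos: [552.9, -103.2, 200.2]
tcp_rot: [[1.0, -0.002, -0.003], [-0.002, -1.0, 0.001], [-0.003, -0.001, -1.0]]
ft_force: [0.8, 0.5, -0.2]
finger_gap: 40.3
grasp_force: 0.0
```

>>> drive_tool:
  moves:
    - {"wx":0,"wy":0,"wz":0,"tx":0.0198,"ty":0.0377,"tz":0,"gripper":0.47}
    - {"wx":0,"wy":0,"wz":0,"tx":0.0198,"ty":0.0377,"tz":0,"gripper":0.47}
    - {"wx":0,"wy":0,"wz":-0.09,"tx":0,"ty":0,"tz":0,"gripper":0.47}
    - {"wx":0,"wy":0,"wz":0,"tx":0,"ty":0,"tz":0,"gripper":0.47}
    - {"wx":0,"wy":0,"wz":0,"tx":0,"ty":0,"tz":0,"gripper":0.47}

```text
t: 27.45
ee_pos: [592.1, -175.9, 200.4]
tcp_rot: [[0.996, 0.087, -0.002], [0.087, -0.996, 0.002], [-0.002, -0.002, -1.0]]
ft_force: [0.0, 0.9, -0.2]
finger_gap: 40.1
grasp_force: 0.0
```

```bash
python3 w.py
```

```text
t27.45 [ 592.1 -175.9  200.4] yaw 0.0874 R2 [-0.002   0.0016 -1.    ] F [ 0.   0.9 -0.2] gap 40.1 gf 0.0
wrist pen [(593.0, -177.0, 63, 14, 5), (601.0, -283.0, 67, 15, 6), (594.0, -228.0, 53, 14, 0)]
wrist tab [(443.0, 95.0, 67, 14, -3), (452.0, 28.0, 65, 15, -1)]
wrist plain [(615.0, 161.0, 54, 16, -2)]
scene pen [(591.0, -176.0, 64, 17, 7), (598.0, -282.0, 66, 15, 6), (590.0, -226.0, 52, 16, -1)]
scene tab [(440.0, 96.0, 66, 15, -4), (450.0, 30.0, 64, 16, -1)]
scene plain [(613.0, 163.0, 56, 14, 0)]
```

Tab lane 2's wagon was nudged to about (443,96), about 15 mm off. I'll deal A to plain lane 2, then mend it.

>>> drive_tool:
  moves:
    - {"wx":0,"wy":0,"wz":0,"tx":0,"ty":0,"tz":0.045,"gripper":0.47}
    - {"wx":0,"wy":0,"wz":0,"tx":0,"ty":0,"tz":0.045,"gripper":0.47}
    - {"wx":0,"wy":0,"wz":0,"tx":0,"ty":0,"tz":0.035,"gripper":0.47}
    - {"wx":0,"wy":0,"wz":0,"tx":0,"ty":0,"tz":0.015,"gripper":0.47}
    - {"wx":0,"wy":0,"wz":0,"tx":0,"ty":0,"tz":0,"gripper":0.47}

```text
t: 28.05
ee_pos: [591.7, -176.2, 59.8]
tcp_rot: [[0.996, 0.089, -0.003], [0.089, -0.996, 0.001], [-0.003, -0.001, -1.0]]
ft_force: [-0.2, -0.0, 0.7]
finger_gap: 39.9
grasp_force: 0.0
```

>>> drive_tool:
  moves:
    - {"wx":0,"wy":0,"wz":0,"tx":0,"ty":0,"tz":0.018,"gripper":0.47}
    - {"wx":0,"wy":0,"wz":0,"tx":0,"ty":0,"tz":0.013,"gripper":0.47}
    - {"wx":0,"wy":0,"wz":0,"tx":0,"ty":0,"tz":0.008,"gripper":0.47}
    - {"wx":0,"wy":0,"wz":0,"tx":0,"ty":0,"tz":0,"gripper":0.47}
    - {"wx":0,"wy":0,"wz":0,"tx":0,"ty":0,"tz":0,"gripper":0.47}

```text
t: 28.55
ee_pos: [593.2, -177.2, 23.0]
tcp_rot: [[0.996, 0.089, 0.001], [0.089, -0.996, -0.0], [0.001, 0.0, -1.0]]
ft_force: [-0.3, -0.2, -0.0]
finger_gap: 40.0
grasp_force: 0.0
```

>>> drive_tool:
  moves:
    - {"wx":0,"wy":0,"wz":0,"tx":0,"ty":0,"tz":0,"gripper":0}
    - {"wx":0,"wy":0,"wz":0,"tx":0,"ty":0,"tz":0,"gripper":0}
    - {"wx":0,"wy":0,"wz":0,"tx":0,"ty":0,"tz":0,"gripper":0}
    - {"wx":0,"wy":0,"wz":0,"tx":0,"ty":0,"tz":0,"gripper":0}
    - {"wx":0,"wy":0,"wz":0,"tx":0,"ty":0,"tz":-0.01,"gripper":0}

```text
t: 29.05
ee_pos: [591.9, -177.1, 31.6]
tcp_rot: [[0.996, 0.089, -0.002], [0.089, -0.996, 0.0], [-0.002, -0.001, -1.0]]
ft_force: [-0.6, 0.4, -1.8]
finger_gap: 11.6
grasp_force: 39.1
```

>>> drive_tool:
  moves:
    - {"wx":0,"wy":0,"wz":0,"tx":0,"ty":0,"tz":-0.033,"gripper":0}
    - {"wx":0,"wy":0,"wz":0,"tx":0,"ty":0,"tz":-0.045,"gripper":0}
    - {"wx":0,"wy":0,"wz":0,"tx":0,"ty":0,"tz":-0.045,"gripper":0}
    - {"wx":0,"wy":0,"wz":0,"tx":0,"ty":0,"tz":-0.045,"gripper":0}
    - {"wx":0,"wy":0,"wz":0.09,"tx":0,"ty":0,"tz":0,"gripper":0}

```text
t: 29.55
ee_pos: [595.8, -177.1, 207.5]
tcp_rot: [[1.0, -0.002, 0.01], [-0.002, -1.0, -0.002], [0.01, 0.002, -1.0]]
ft_force: [-0.1, 1.2, -1.7]
finger_gap: 11.9
grasp_force: 39.2
```

>>> drive_tool:
  moves:
    - {"wx":0,"wy":0,"wz":0,"tx":0.0025,"ty":-0.044,"tz":0,"gripper":0}
    - {"wx":0,"wy":0,"wz":0,"tx":0.0025,"ty":-0.044,"tz":0,"gripper":0}
    - {"wx":0,"wy":0,"wz":0,"tx":0.0025,"ty":-0.044,"tz":0,"gripper":0}
    - {"wx":0,"wy":0,"wz":0,"tx":0.0025,"ty":-0.044,"tz":0,"gripper":0}
    - {"wx":0,"wy":0,"wz":0,"tx":0.0025,"ty":-0.044,"tz":0,"gripper":0}

```text
t: 30.05
ee_pos: [605.1, 44.4, 200.7]
tcp_rot: [[1.0, -0.001, -0.0], [-0.001, -1.0, -0.0], [-0.0, 0.0, -1.0]]
ft_force: [0.9, 0.2, -1.0]
finger_gap: 11.9
grasp_force: 39.2
```

>>> drive_tool:
  moves:
    - {"wx":0,"wy":0,"wz":0,"tx":0.0025,"ty":-0.044,"tz":0,"gripper":0}
    - {"wx":0,"wy":0,"wz":0,"tx":0.0025,"ty":-0.044,"tz":0,"gripper":0}
    - {"wx":0,"wy":0,"wz":0,"tx":0.0025,"ty":-0.044,"tz":0,"gripper":0}
    - {"wx":0,"wy":0,"wz":0,"tx":0.0025,"ty":-0.044,"tz":0,"gripper":0}
    - {"wx":0,"wy":0,"wz":0.02,"tx":0,"ty":0,"tz":0,"gripper":0}

```text
t: 30.55
ee_pos: [613.3, 228.0, 200.8]
tcp_rot: [[1.0, -0.011, -0.001], [-0.011, -1.0, 0.006], [-0.001, -0.006, -1.0]]
ft_force: [-0.3, 1.1, -1.4]
finger_gap: 11.9
grasp_force: 39.4
```

>>> drive_tool:
  moves:
    - {"wx":0,"wy":0,"wz":0,"tx":0,"ty":0,"tz":0,"gripper":0}
    - {"wx":0,"wy":0,"wz":0,"tx":0,"ty":0,"tz":0,"gripper":0}
    - {"wx":0,"wy":0,"wz":0,"tx":0,"ty":0,"tz":0,"gripper":0}
    - {"wx":0,"wy":0,"wz":0,"tx":0,"ty":0,"tz":0,"gripper":0}
    - {"wx":0,"wy":0,"wz":0,"tx":0,"ty":0,"tz":0,"gripper":0}

```text
t: 31.05
ee_pos: [616.0, 217.7, 200.4]
tcp_rot: [[1.0, -0.023, 0.0], [-0.023, -1.0, -0.0], [0.0, 0.0, -1.0]]
ft_force: [0.4, 0.5, -1.6]
finger_gap: 12.1
grasp_force: 39.4
```

>>> drive_tool:
  moves:
    - {"wx":0,"wy":0,"wz":0,"tx":0,"ty":-0.001,"tz":0.045,"gripper":0}
    - {"wx":0,"wy":0,"wz":0,"tx":0,"ty":0,"tz":0.045,"gripper":0}
    - {"wx":0,"wy":0,"wz":0,"tx":0,"ty":0,"tz":0.04,"gripper":0}
    - {"wx":0,"wy":0,"wz":0,"tx":0,"ty":0,"tz":0.02,"gripper":0}
    - {"wx":0,"wy":0,"wz":0,"tx":0,"ty":0,"tz":0,"gripper":0}

```text
t: 31.55
ee_pos: [613.9, 218.3, 46.9]
tcp_rot: [[1.0, -0.022, -0.006], [-0.022, -1.0, -0.002], [-0.006, 0.002, -1.0]]
ft_force: [-0.5, -0.6, -1.7]
finger_gap: 12.2
grasp_force: 39.3
```

>>> drive_tool:
  moves:
    - {"wx":0,"wy":0,"wz":0,"tx":0,"ty":0,"tz":0.014,"gripper":0}
    - {"wx":0,"wy":0,"wz":0,"tx":0,"ty":0,"tz":0.008,"gripper":0}
    - {"wx":0,"wy":0,"wz":0,"tx":0,"ty":0,"tz":0.005,"gripper":0}
    - {"wx":0,"wy":0,"wz":0,"tx":0,"ty":0,"tz":0,"gripper":0}
    - {"wx":0,"wy":0,"wz":0,"tx":0,"ty":0,"tz":0,"gripper":0}

```text
t: 32.05
ee_pos: [616.1, 220.0, 23.8]
tcp_rot: [[1.0, -0.021, 0.001], [-0.021, -1.0, 0.0], [0.001, -0.0, -1.0]]
ft_force: [-0.2, 0.0, -1.6]
finger_gap: 11.7
grasp_force: 39.4
```

>>> drive_tool:
  moves:
    - {"wx":0,"wy":0,"wz":0,"tx":0,"ty":0,"tz":0,"gripper":0.47}
    - {"wx":0,"wy":0,"wz":0,"tx":0,"ty":0,"tz":0,"gripper":0.47}
    - {"wx":0,"wy":0,"wz":0,"tx":0,"ty":0,"tz":0,"gripper":0.47}
    - {"wx":0,"wy":0,"wz":0,"tx":0,"ty":0,"tz":-0.01,"gripper":0.47}
    - {"wx":0,"wy":0,"wz":0,"tx":0,"ty":0,"tz":-0.02,"gripper":0.47}

```text
t: 32.55
ee_pos: [614.9, 219.4, 52.8]
tcp_rot: [[1.0, -0.021, -0.003], [-0.021, -1.0, -0.001], [-0.003, 0.001, -1.0]]
ft_force: [0.0, -0.7, -0.2]
finger_gap: 40.3
grasp_force: 0.0
```

>>> drive_tool:
  moves:
    - {"wx":0,"wy":0,"wz":0,"tx":0,"ty":0,"tz":-0.048,"gripper":0.47}
    - {"wx":0,"wy":0,"wz":0,"tx":0,"ty":0,"tz":-0.05,"gripper":0.47}
    - {"wx":0,"wy":0,"wz":0,"tx":0,"ty":0,"tz":-0.05,"gripper":0.47}
    - {"wx":0,"wy":0,"wz":0,"tx":0,"ty":0,"tz":0,"gripper":0.47}
    - {"wx":0,"wy":0,"wz":0,"tx":0,"ty":0,"tz":0,"gripper":0.47}

```text
t: 33.05
ee_pos: [616.4, 220.2, 203.7]
tcp_rot: [[1.0, -0.021, 0.004], [-0.021, -1.0, 0.001], [0.004, -0.001, -1.0]]
ft_force: [0.1, -0.6, -0.9]
finger_gap: 39.9
grasp_force: 0.0
```

>>> drive_tool:
  moves:
    - {"wx":0,"wy":0,"wz":0,"tx":-0.0346,"ty":0.0246,"tz":0,"gripper":0.47}
    - {"wx":0,"wy":0,"wz":0,"tx":-0.0346,"ty":0.0246,"tz":0,"gripper":0.47}
    - {"wx":0,"wy":0,"wz":0,"tx":-0.0346,"ty":0.0246,"tz":0,"gripper":0.47}
    - {"wx":0,"wy":0,"wz":0,"tx":-0.0346,"ty":0.0246,"tz":0,"gripper":0.47}
    - {"wx":0,"wy":0,"wz":0,"tx":-0.0346,"ty":0.0246,"tz":0,"gripper":0.47}

```text
t: 33.55
ee_pos: [437.8, 99.1, 200.1]
tcp_rot: [[1.0, -0.021, -0.003], [-0.021, -1.0, -0.001], [-0.003, 0.001, -1.0]]
ft_force: [1.2, -0.3, -0.9]
finger_gap: 40.4
grasp_force: 0.0
```

>>> drive_tool:
  moves:
    - {"wx":0,"wy":0,"wz":0,"tx":0,"ty":0,"tz":0,"gripper":0.47}
    - {"wx":0,"wy":0,"wz":0,"tx":0,"ty":0,"tz":0,"gripper":0.47}
    - {"wx":0,"wy":0,"wz":0,"tx":0,"ty":0,"tz":0,"gripper":0.47}
    - {"wx":0,"wy":0,"wz":0,"tx":0,"ty":0,"tz":0,"gripper":0.47}
    - {"wx":0,"wy":0,"wz":0,"tx":0,"ty":0,"tz":0,"gripper":0.47}

```text
t: 34.05
ee_pos: [440.8, 101.2, 201.0]
tcp_rot: [[1.0, -0.02, -0.0], [-0.02, -1.0, 0.001], [-0.0, -0.001, -1.0]]
ft_force: [0.3, -0.2, 0.4]
finger_gap: 40.3
grasp_force: 0.0
```

```bash
python3 w.py; python3 -c "
from h import *
p,d,P=cloud('wrist');im,z=top(p,P,380,520,-10,180,1);save('tab',cv2.resize(cv2.dilate(im,np.ones((2,2))),None,fx=3,fy=3,interpolation=0))"
```

```text
t34.05 [440.8 101.2 201. ] yaw -0.0205 R2 [-4.e-04  7.e-04 -1.e+00] F [ 0.3 -0.2  0.4] gap 40.3 gf 0.0
wrist pen [(593.0, -226.0, 54, 15, -1)]
wrist tab [(442.0, 96.0, 66, 15, -3), (452.0, 30.0, 64, 15, -2)]
wrist plain [(609.0, 218.0, 53, 15, -2), (608.0, 162.0, 41, 15, -2)]
scene pen [(587.0, -284.0, 44, 17, 6)]
scene tab [(441.0, 97.0, 67, 15, -2), (450.0, 31.0, 65, 14, 0)]
scene plain [(613.0, 219.0, 64, 16, -1), (612.0, 163.0, 55, 14, 0)]
```

View pics/tab.png

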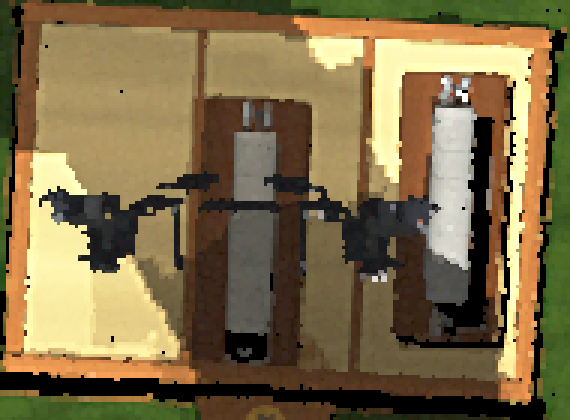

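Lane 2's wagon lies against its back-left corner, at pixel (255,235), about (442,96). I'll regrasp and centre it.

>>> drive_tool:
  moves:
    - {"wx":0,"wy":0,"wz":0.03,"tx":0.001,"ty":0.005,"tz":0.045,"gripper":0.47}
    - {"wx":0,"wy":0,"wz":0,"tx":0,"ty":0,"tz":0.045,"gripper":0.47}
    - {"wx":0,"wy":0,"wz":0,"tx":0,"ty":0,"tz":0.035,"gripper":0.47}
    - {"wx":0,"wy":0,"wz":0,"tx":0,"ty":0,"tz":0.015,"gripper":0.47}
    - {"wx":0,"wy":0,"wz":0,"tx":0,"ty":0,"tz":0,"gripper":0.47}

```text
t: 34.7
ee_pos: [439.8, 95.4, 59.3]
tcp_rot: [[0.999, -0.05, -0.004], [-0.05, -0.999, -0.001], [-0.004, 0.001, -1.0]]
ft_force: [-0.3, 0.3, -0.0]
finger_gap: 40.0
grasp_force: 0.0
```

>>> drive_tool:
  moves:
    - {"wx":0,"wy":0,"wz":0,"tx":0,"ty":0,"tz":0.018,"gripper":0.47}
    - {"wx":0,"wy":0,"wz":0,"tx":0,"ty":0,"tz":0.013,"gripper":0.47}
    - {"wx":0,"wy":0,"wz":0,"tx":0,"ty":0,"tz":0.008,"gripper":0.47}
    - {"wx":0,"wy":0,"wz":0,"tx":0,"ty":0,"tz":0,"gripper":0.47}
    - {"wx":0,"wy":0,"wz":0,"tx":0,"ty":0,"tz":0,"gripper":0.47}

```text
t: 35.2
ee_pos: [441.6, 95.7, 23.0]
tcp_rot: [[0.999, -0.051, 0.001], [-0.051, -0.999, 0.0], [0.001, -0.0, -1.0]]
ft_force: [0.5, 0.5, 0.2]
finger_gap: 40.5
grasp_force: 0.0
```

>>> drive_tool:
  moves:
    - {"wx":0,"wy":0,"wz":0,"tx":0,"ty":0,"tz":0,"gripper":0}
    - {"wx":0,"wy":0,"wz":0,"tx":0,"ty":0,"tz":0,"gripper":0}
    - {"wx":0,"wy":0,"wz":0,"tx":0,"ty":0,"tz":0,"gripper":0}
    - {"wx":0,"wy":0,"wz":0,"tx":0,"ty":0,"tz":0,"gripper":0}
    - {"wx":0,"wy":0,"wz":0,"tx":0,"ty":0,"tz":-0.015,"gripper":0}

```text
t: 35.7
ee_pos: [441.5, 95.5, 37.0]
tcp_rot: [[0.999, -0.051, -0.0], [-0.051, -0.999, 0.0], [-0.0, -0.0, -1.0]]
ft_force: [2.8, -0.1, -2.5]
finger_gap: 11.9
grasp_force: 39.7
```

>>> drive_tool:
  moves:
    - {"wx":0,"wy":0,"wz":0,"tx":0.012,"ty":0.009,"tz":0,"gripper":0}
    - {"wx":0,"wy":0,"wz":0,"tx":0,"ty":0,"tz":0,"gripper":0}
    - {"wx":0,"wy":0,"wz":0,"tx":0,"ty":0,"tz":0,"gripper":0}
    - {"wx":0,"wy":0,"wz":0,"tx":0,"ty":0,"tz":0,"gripper":0}
    - {"wx":0,"wy":0,"wz":0,"tx":0,"ty":0,"tz":0,"gripper":0}

```text
t: 36.2
ee_pos: [452.2, 85.9, 36.9]
tcp_rot: [[0.999, -0.051, -0.001], [-0.051, -0.999, -0.0], [-0.001, 0.0, -1.0]]
ft_force: [-0.4, 0.1, -1.8]
finger_gap: 12.0
grasp_force: 39.8
```

>>> drive_tool:
  moves:
    - {"wx":0,"wy":0,"wz":0,"tx":0.001,"ty":0,"tz":0.008,"gripper":0}
    - {"wx":0,"wy":0,"wz":0,"tx":0,"ty":0,"tz":0.006,"gripper":0}
    - {"wx":0,"wy":0,"wz":0,"tx":0,"ty":0,"tz":0,"gripper":0}
    - {"wx":0,"wy":0,"wz":0,"tx":0,"ty":0,"tz":0,"gripper":0}
    - {"wx":0,"wy":0,"wz":0,"tx":0,"ty":0,"tz":0,"gripper":0}

```text
t: 36.7
ee_pos: [453.4, 85.9, 22.9]
tcp_rot: [[0.999, -0.051, -0.001], [-0.051, -0.999, -0.0], [-0.001, 0.0, -1.0]]
ft_force: [0.0, 0.1, -1.2]
finger_gap: 11.5
grasp_force: 40.4
```

>>> drive_tool:
  moves:
    - {"wx":0,"wy":0,"wz":0,"tx":0,"ty":0,"tz":0,"gripper":0.47}
    - {"wx":0,"wy":0,"wz":0,"tx":0,"ty":0,"tz":0,"gripper":0.47}
    - {"wx":0,"wy":0,"wz":0,"tx":0,"ty":0,"tz":0,"gripper":0.47}
    - {"wx":0,"wy":0,"wz":0,"tx":0,"ty":0,"tz":-0.01,"gripper":0.47}
    - {"wx":0,"wy":0,"wz":0,"tx":0,"ty":0,"tz":-0.02,"gripper":0.47}

```text
t: 37.2
ee_pos: [452.8, 85.7, 53.2]
tcp_rot: [[0.999, -0.051, -0.002], [-0.051, -0.999, -0.0], [-0.002, 0.0, -1.0]]
ft_force: [0.7, -0.6, 0.1]
finger_gap: 40.1
grasp_force: 0.0
```

>>> drive_tool:
  moves:
    - {"wx":0,"wy":0,"wz":0,"tx":0,"ty":0,"tz":-0.048,"gripper":0.47}
    - {"wx":0,"wy":0,"wz":0,"tx":0,"ty":0,"tz":-0.05,"gripper":0.47}
    - {"wx":0,"wy":0,"wz":0,"tx":0,"ty":0,"tz":-0.05,"gripper":0.47}
    - {"wx":0,"wy":0,"wz":-0.05,"tx":0,"ty":0,"tz":0,"gripper":0.47}
    - {"wx":0,"wy":0,"wz":0,"tx":0,"ty":0,"tz":0,"gripper":0.47}

```text
t: 37.7
ee_pos: [454.1, 85.8, 203.3]
tcp_rot: [[1.0, -0.001, 0.004], [-0.001, -1.0, -0.0], [0.004, 0.0, -1.0]]
ft_force: [-0.0, 0.4, -1.0]
finger_gap: 40.3
grasp_force: 0.0
```

>>> drive_tool:
  moves:
    - {"wx":0,"wy":0,"wz":0,"tx":0.0177,"ty":0.039,"tz":0,"gripper":0.47}
    - {"wx":0,"wy":0,"wz":0,"tx":0.0177,"ty":0.039,"tz":0,"gripper":0.47}
    - {"wx":0,"wy":0,"wz":0,"tx":0.0177,"ty":0.039,"tz":0,"gripper":0.47}
    - {"wx":0,"wy":0,"wz":0,"tx":0.0177,"ty":0.039,"tz":0,"gripper":0.47}
    - {"wx":0,"wy":0,"wz":0,"tx":0.0177,"ty":0.039,"tz":0,"gripper":0.47}

```text
t: 38.2
ee_pos: [541.4, -110.9, 200.2]
tcp_rot: [[1.0, -0.002, -0.003], [-0.002, -1.0, 0.001], [-0.003, -0.001, -1.0]]
ft_force: [0.8, -0.3, 0.3]
finger_gap: 40.1
grasp_force: 0.0
```

>>> drive_tool:
  moves:
    - {"wx":0,"wy":0,"wz":0,"tx":0.0177,"ty":0.039,"tz":0,"gripper":0.47}
    - {"wx":0,"wy":0,"wz":0,"tx":0.0177,"ty":0.039,"tz":0,"gripper":0.47}
    - {"wx":0,"wy":0,"wz":0,"tx":0.0177,"ty":0.039,"tz":0,"gripper":0.47}
    - {"wx":0,"wy":0,"wz":0,"tx":0,"ty":0,"tz":0,"gripper":0.47}
    - {"wx":0,"wy":0,"wz":0,"tx":0,"ty":0,"tz":0,"gripper":0.47}

```text
t: 38.7
ee_pos: [594.0, -226.9, 199.4]
tcp_rot: [[1.0, -0.004, -0.003], [-0.004, -1.0, 0.002], [-0.003, -0.002, -1.0]]
ft_force: [-0.5, 1.5, 1.4]
finger_gap: 40.3
grasp_force: 0.0
```

>>> drive_tool:
  moves:
    - {"wx":0,"wy":0,"wz":0,"tx":0,"ty":0,"tz":0,"gripper":0.47}
    - {"wx":0,"wy":0,"wz":0,"tx":0,"ty":0,"tz":0,"gripper":0.47}
    - {"wx":0,"wy":0,"wz":0,"tx":0,"ty":0,"tz":0,"gripper":0.47}
    - {"wx":0,"wy":0,"wz":0,"tx":0,"ty":0,"tz":0,"gripper":0.47}
    - {"wx":0,"wy":0,"wz":0,"tx":0,"ty":0,"tz":0,"gripper":0.47}

```text
t: 39.2
ee_pos: [594.9, -226.0, 201.5]
tcp_rot: [[1.0, -0.001, 0.0], [-0.001, -1.0, -0.0], [0.0, 0.0, -1.0]]
ft_force: [-0.3, 0.7, -0.1]
finger_gap: 40.0
grasp_force: 0.0
```

```bash
python3 w.py
```

```text
t39.20 [ 594.9 -226.   201.5] yaw -0.0007 R2 [ 2.e-04 -2.e-04 -1.e+00] F [-0.3  0.7 -0.1] gap 40.0 gf 0.0
wrist pen [(600.0, -283.0, 67, 15, 7), (594.0, -228.0, 53, 13, 0)]
wrist tab [(452.0, 28.0, 65, 15, -3), (455.0, 84.0, 67, 15, -4)]
wrist plain []
scene pen [(598.0, -281.0, 65, 16, 3), (591.0, -226.0, 53, 15, -2)]
scene tab [(450.0, 32.0, 65, 15, 0), (452.0, 86.0, 66, 15, -3)]
scene plain [(614.0, 219.0, 63, 14, -2), (613.0, 164.0, 56, 15, 0)]
```

All is in place. Next is B, to tab lane 3.

>>> drive_tool:
  moves:
    - {"wx":0,"wy":0,"wz":0,"tx":-0.001,"ty":0.001,"tz":0.045,"gripper":0.47}
    - {"wx":0,"wy":0,"wz":0,"tx":0,"ty":0,"tz":0.045,"gripper":0.47}
    - {"wx":0,"wy":0,"wz":0,"tx":0,"ty":0,"tz":0.035,"gripper":0.47}
    - {"wx":0,"wy":0,"wz":0,"tx":0,"ty":0,"tz":0.015,"gripper":0.47}
    - {"wx":0,"wy":0,"wz":0,"tx":0,"ty":0,"tz":0,"gripper":0.47}

```text
t: 39.8
ee_pos: [592.7, -227.0, 59.4]
tcp_rot: [[1.0, -0.001, -0.004], [-0.001, -1.0, 0.001], [-0.004, -0.001, -1.0]]
ft_force: [-0.1, -1.1, 0.5]
finger_gap: 39.8
grasp_force: 0.0
```

>>> drive_tool:
  moves:
    - {"wx":0,"wy":0,"wz":0,"tx":0,"ty":0,"tz":0.018,"gripper":0.47}
    - {"wx":0,"wy":0,"wz":0,"tx":0,"ty":0,"tz":0.013,"gripper":0.47}
    - {"wx":0,"wy":0,"wz":0,"tx":0,"ty":0,"tz":0.008,"gripper":0.47}
    - {"wx":0,"wy":0,"wz":0,"tx":0,"ty":0,"tz":0,"gripper":0.47}
    - {"wx":0,"wy":0,"wz":0,"tx":0,"ty":0,"tz":0,"gripper":0.47}

```text
t: 40.3
ee_pos: [594.3, -227.4, 23.0]
tcp_rot: [[1.0, -0.001, 0.001], [-0.001, -1.0, -0.0], [0.001, 0.0, -1.0]]
ft_force: [0.4, -0.2, 0.4]
finger_gap: 40.0
grasp_force: 0.0
```

>>> drive_tool:
  moves:
    - {"wx":0,"wy":0,"wz":0,"tx":0,"ty":0,"tz":0,"gripper":0}
    - {"wx":0,"wy":0,"wz":0,"tx":0,"ty":0,"tz":0,"gripper":0}
    - {"wx":0,"wy":0,"wz":0,"tx":0,"ty":0,"tz":0,"gripper":0}
    - {"wx":0,"wy":0,"wz":0,"tx":0,"ty":0,"tz":0,"gripper":0}
    - {"wx":0,"wy":0,"wz":0,"tx":0,"ty":0,"tz":-0.01,"gripper":0}

```text
t: 40.8
ee_pos: [592.9, -227.2, 31.5]
tcp_rot: [[1.0, -0.001, -0.002], [-0.001, -1.0, 0.001], [-0.002, -0.001, -1.0]]
ft_force: [-0.7, -0.0, -1.8]
finger_gap: 11.9
grasp_force: 41.6
```

>>> drive_tool:
  moves:
    - {"wx":0,"wy":0,"wz":0,"tx":0,"ty":0,"tz":-0.033,"gripper":0}
    - {"wx":0,"wy":0,"wz":0,"tx":0,"ty":0,"tz":-0.045,"gripper":0}
    - {"wx":0,"wy":0,"wz":0,"tx":0,"ty":0,"tz":-0.045,"gripper":0}
    - {"wx":0,"wy":0,"wz":0,"tx":0,"ty":0,"tz":-0.045,"gripper":0}
    - {"wx":0,"wy":0,"wz":0,"tx":0,"ty":0,"tz":0,"gripper":0}

```text
t: 41.3
ee_pos: [597.0, -227.5, 207.7]
tcp_rot: [[1.0, -0.001, 0.011], [-0.001, -1.0, -0.003], [0.011, 0.003, -1.0]]
ft_force: [1.9, 0.6, -1.6]
finger_gap: 12.2
grasp_force: 41.7
```

>>> drive_tool:
  moves:
    - {"wx":0,"wy":0,"wz":0,"tx":-0.0152,"ty":-0.0413,"tz":0,"gripper":0}
    - {"wx":0,"wy":0,"wz":0,"tx":-0.0152,"ty":-0.0413,"tz":0,"gripper":0}
    - {"wx":0,"wy":0,"wz":0,"tx":-0.0152,"ty":-0.0413,"tz":0,"gripper":0}
    - {"wx":0,"wy":0,"wz":0,"tx":-0.0152,"ty":-0.0413,"tz":0,"gripper":0}
    - {"wx":0,"wy":0,"wz":0,"tx":-0.0152,"ty":-0.0413,"tz":0,"gripper":0}

```text
t: 41.8
ee_pos: [516.8, -19.4, 200.0]
tcp_rot: [[1.0, -0.001, -0.001], [-0.001, -1.0, -0.0], [-0.001, 0.0, -1.0]]
ft_force: [0.2, 0.0, -0.8]
finger_gap: 11.5
grasp_force: 41.6
```

>>> drive_tool:
  moves:
    - {"wx":0,"wy":0,"wz":0,"tx":-0.0152,"ty":-0.0413,"tz":0,"gripper":0}
    - {"wx":0,"wy":0,"wz":0,"tx":-0.0152,"ty":-0.0413,"tz":0,"gripper":0}
    - {"wx":0,"wy":0,"wz":0,"tx":-0.0152,"ty":-0.0413,"tz":0,"gripper":0}
    - {"wx":0,"wy":0,"wz":0,"tx":-0.0152,"ty":-0.0413,"tz":0,"gripper":0}
    - {"wx":0,"wy":0,"wz":0.05,"tx":0,"ty":0,"tz":0,"gripper":0}

```text
t: 42.3
ee_pos: [454.6, 150.9, 200.8]
tcp_rot: [[0.999, -0.042, -0.0], [-0.042, -0.999, 0.003], [-0.001, -0.003, -1.0]]
ft_force: [0.1, -0.5, -0.9]
finger_gap: 12.0
grasp_force: 41.7
```

>>> drive_tool:
  moves:
    - {"wx":0,"wy":0,"wz":0,"tx":0,"ty":0,"tz":0,"gripper":0}
    - {"wx":0,"wy":0,"wz":0,"tx":0,"ty":0,"tz":0,"gripper":0}
    - {"wx":0,"wy":0,"wz":0,"tx":0,"ty":0,"tz":0,"gripper":0}
    - {"wx":0,"wy":0,"wz":0,"tx":0,"ty":0,"tz":0,"gripper":0}
    - {"wx":0,"wy":0,"wz":0,"tx":0,"ty":0,"tz":0,"gripper":0}

```text
t: 42.8
ee_pos: [457.7, 143.8, 200.2]
tcp_rot: [[0.999, -0.052, -0.0], [-0.052, -0.999, -0.0], [-0.0, 0.0, -1.0]]
ft_force: [0.0, -0.6, -1.0]
finger_gap: 11.7
grasp_force: 41.7
```

>>> drive_tool:
  moves:
    - {"wx":0,"wy":0,"wz":0,"tx":0,"ty":0,"tz":0.045,"gripper":0}
    - {"wx":0,"wy":0,"wz":0,"tx":0,"ty":0,"tz":0.045,"gripper":0}
    - {"wx":0,"wy":0,"wz":0,"tx":0,"ty":0,"tz":0.04,"gripper":0}
    - {"wx":0,"wy":0,"wz":0,"tx":0,"ty":0,"tz":0.02,"gripper":0}
    - {"wx":0,"wy":0,"wz":0,"tx":0,"ty":0,"tz":0,"gripper":0}

```text
t: 43.3
ee_pos: [456.0, 143.7, 47.9]
tcp_rot: [[0.999, -0.051, -0.005], [-0.051, -0.999, -0.001], [-0.005, 0.002, -1.0]]
ft_force: [0.4, 0.2, -1.4]
finger_gap: 11.6
grasp_force: 41.6
```

>>> drive_tool:
  moves:
    - {"wx":0,"wy":0,"wz":0,"tx":0,"ty":0,"tz":0.014,"gripper":0}
    - {"wx":0,"wy":0,"wz":0,"tx":0,"ty":0,"tz":0.008,"gripper":0}
    - {"wx":0,"wy":0,"wz":0,"tx":0,"ty":0,"tz":0.005,"gripper":0}
    - {"wx":0,"wy":0,"wz":0,"tx":0,"ty":0,"tz":0,"gripper":0}
    - {"wx":0,"wy":0,"wz":0,"tx":0,"ty":0,"tz":0,"gripper":0}

```text
t: 43.8
ee_pos: [457.9, 144.6, 23.9]
tcp_rot: [[0.999, -0.051, 0.001], [-0.051, -0.999, 0.0], [0.001, -0.0, -1.0]]
ft_force: [-0.4, -0.4, -1.3]
finger_gap: 11.8
grasp_force: 41.7
```

>>> drive_tool:
  moves:
    - {"wx":0,"wy":0,"wz":0,"tx":0,"ty":0,"tz":0,"gripper":0.47}
    - {"wx":0,"wy":0,"wz":0,"tx":0,"ty":0,"tz":0,"gripper":0.47}
    - {"wx":0,"wy":0,"wz":0,"tx":0,"ty":0,"tz":0,"gripper":0.47}
    - {"wx":0,"wy":0,"wz":0,"tx":0,"ty":0,"tz":-0.01,"gripper":0.47}
    - {"wx":0,"wy":0,"wz":0,"tx":0,"ty":0,"tz":-0.02,"gripper":0.47}

```text
t: 44.3
ee_pos: [456.7, 144.3, 53.3]
tcp_rot: [[0.999, -0.051, -0.002], [-0.051, -0.999, -0.001], [-0.002, 0.001, -1.0]]
ft_force: [0.1, 1.3, 0.1]
finger_gap: 40.4
grasp_force: 0.0
```

>>> drive_tool:
  moves:
    - {"wx":0,"wy":0,"wz":0,"tx":0,"ty":0,"tz":-0.048,"gripper":0.47}
    - {"wx":0,"wy":0,"wz":0,"tx":0,"ty":0,"tz":-0.05,"gripper":0.47}
    - {"wx":0,"wy":0,"wz":0,"tx":0,"ty":0,"tz":-0.05,"gripper":0.47}
    - {"wx":0,"wy":0,"wz":-0.05,"tx":0,"ty":0,"tz":0,"gripper":0.47}
    - {"wx":0,"wy":0,"wz":0,"tx":0,"ty":0,"tz":0,"gripper":0.47}

```text
t: 44.8
ee_pos: [458.0, 144.6, 203.3]
tcp_rot: [[1.0, -0.001, 0.003], [-0.001, -1.0, 0.0], [0.003, -0.0, -1.0]]
ft_force: [-0.1, -0.2, -1.4]
finger_gap: 40.0
grasp_force: 0.0
```

>>> drive_tool:
  moves:
    - {"wx":0,"wy":0,"wz":0,"tx":0.0143,"ty":0.0427,"tz":0,"gripper":0.47}
    - {"wx":0,"wy":0,"wz":0,"tx":0.0143,"ty":0.0427,"tz":0,"gripper":0.47}
    - {"wx":0,"wy":0,"wz":0,"tx":0.0143,"ty":0.0427,"tz":0,"gripper":0.47}
    - {"wx":0,"wy":0,"wz":0,"tx":0.0143,"ty":0.0427,"tz":0,"gripper":0.47}
    - {"wx":0,"wy":0,"wz":0,"tx":0.0143,"ty":0.0427,"tz":0,"gripper":0.47}

```text
t: 45.3
ee_pos: [528.1, -70.8, 200.4]
tcp_rot: [[1.0, -0.002, -0.002], [-0.002, -1.0, 0.0], [-0.002, -0.0, -1.0]]
ft_force: [0.5, 0.7, 0.1]
finger_gap: 40.1
grasp_force: 0.0
```

>>> drive_tool:
  moves:
    - {"wx":0,"wy":0,"wz":0,"tx":0.0143,"ty":0.0427,"tz":0,"gripper":0.47}
    - {"wx":0,"wy":0,"wz":0,"tx":0.0143,"ty":0.0427,"tz":0,"gripper":0.47}
    - {"wx":0,"wy":0,"wz":0,"tx":0.0143,"ty":0.0427,"tz":0,"gripper":0.47}
    - {"wx":0,"wy":0,"wz":0,"tx":0.0143,"ty":0.0427,"tz":0,"gripper":0.47}
    - {"wx":0,"wy":0,"wz":0,"tx":0.0143,"ty":0.0427,"tz":0,"gripper":0.47}

```text
t: 45.8
ee_pos: [599.4, -284.2, 199.9]
tcp_rot: [[1.0, -0.002, -0.003], [-0.002, -1.0, 0.001], [-0.003, -0.001, -1.0]]
ft_force: [0.4, 0.9, 0.6]
finger_gap: 40.0
grasp_force: 0.0
```

>>> drive_tool:
  moves:
    - {"wx":0,"wy":0,"wz":-0.1,"tx":0,"ty":0,"tz":0,"gripper":0.47}
    - {"wx":0,"wy":0,"wz":0,"tx":0,"ty":0,"tz":0,"gripper":0.47}
    - {"wx":0,"wy":0,"wz":0,"tx":0,"ty":0,"tz":0,"gripper":0.47}
    - {"wx":0,"wy":0,"wz":0,"tx":0,"ty":0,"tz":0,"gripper":0.47}
    - {"wx":0,"wy":0,"wz":0,"tx":0,"ty":0,"tz":0,"gripper":0.47}

```text
t: 46.3
ee_pos: [600.0, -281.4, 201.5]
tcp_rot: [[0.995, 0.099, -0.0], [0.099, -0.995, 0.0], [-0.0, -0.0, -1.0]]
ft_force: [-0.4, 0.9, 0.3]
finger_gap: 40.0
grasp_force: 0.0
```

```bash
python3 w.py
```

```text
t46.30 [ 600.  -281.4  201.5] yaw 0.0993 R2 [-0.e+00  1.e-04 -1.e+00] F [-0.4  0.9  0.3] gap 40.0 gf 0.0
wrist pen [(601.0, -283.0, 66, 14, 6)]
wrist tab [(452.0, 28.0, 65, 16, 0), (454.0, 83.0, 66, 15, -3)]
wrist plain []
scene pen [(597.0, -281.0, 65, 14, 3)]
scene tab [(449.0, 31.0, 65, 16, -2), (452.0, 85.0, 66, 17, -2), (455.0, 144.0, 53, 14, -3)]
scene plain [(613.0, 219.0, 65, 15, -1), (613.0, 163.0, 55, 14, 1)]
```

>>> drive_tool:
  moves:
    - {"wx":0,"wy":0,"wz":0,"tx":0,"ty":0.001,"tz":0.045,"gripper":0.47}
    - {"wx":0,"wy":0,"wz":0,"tx":0,"ty":0,"tz":0.045,"gripper":0.47}
    - {"wx":0,"wy":0,"wz":0,"tx":0,"ty":0,"tz":0.035,"gripper":0.47}
    - {"wx":0,"wy":0,"wz":0,"tx":0,"ty":0,"tz":0.015,"gripper":0.47}
    - {"wx":0,"wy":0,"wz":0,"tx":0,"ty":0,"tz":0,"gripper":0.47}

```text
t: 46.9
ee_pos: [599.0, -283.1, 59.5]
tcp_rot: [[0.995, 0.099, -0.003], [0.099, -0.995, 0.001], [-0.003, -0.002, -1.0]]
ft_force: [0.5, 0.7, 0.3]
finger_gap: 39.9
grasp_force: 0.0
```

>>> drive_tool:
  moves:
    - {"wx":0,"wy":0,"wz":0,"tx":0,"ty":0,"tz":0.018,"gripper":0.47}
    - {"wx":0,"wy":0,"wz":0,"tx":0,"ty":0,"tz":0.013,"gripper":0.47}
    - {"wx":0,"wy":0,"wz":0,"tx":0,"ty":0,"tz":0.008,"gripper":0.47}
    - {"wx":0,"wy":0,"wz":0,"tx":0,"ty":0,"tz":0,"gripper":0.47}
    - {"wx":0,"wy":0,"wz":0,"tx":0,"ty":0,"tz":0,"gripper":0.47}

```text
t: 47.4
ee_pos: [600.5, -283.7, 23.0]
tcp_rot: [[0.995, 0.099, 0.001], [0.099, -0.995, -0.0], [0.001, 0.0, -1.0]]
ft_force: [-0.7, -0.1, -0.2]
finger_gap: 40.0
grasp_force: 0.0
```

>>> drive_tool:
  moves:
    - {"wx":0,"wy":0,"wz":0,"tx":0,"ty":0,"tz":0,"gripper":0}
    - {"wx":0,"wy":0,"wz":0,"tx":0,"ty":0,"tz":0,"gripper":0}
    - {"wx":0,"wy":0,"wz":0,"tx":0,"ty":0,"tz":0,"gripper":0}
    - {"wx":0,"wy":0,"wz":0,"tx":0,"ty":0,"tz":0,"gripper":0}
    - {"wx":0,"wy":0,"wz":0,"tx":0,"ty":0,"tz":-0.01,"gripper":0}

```text
t: 47.9
ee_pos: [599.1, -283.4, 31.4]
tcp_rot: [[0.995, 0.099, -0.002], [0.099, -0.995, 0.001], [-0.002, -0.001, -1.0]]
ft_force: [-0.5, 0.3, -1.8]
finger_gap: 12.2
grasp_force: 39.4
```

>>> drive_tool:
  moves:
    - {"wx":0,"wy":0,"wz":0,"tx":0,"ty":0,"tz":-0.033,"gripper":0}
    - {"wx":0,"wy":0,"wz":0,"tx":0,"ty":0,"tz":-0.045,"gripper":0}
    - {"wx":0,"wy":0,"wz":0,"tx":0,"ty":0,"tz":-0.045,"gripper":0}
    - {"wx":0,"wy":0,"wz":0,"tx":0,"ty":0,"tz":-0.045,"gripper":0}
    - {"wx":0,"wy":0,"wz":0.1,"tx":0,"ty":0,"tz":0,"gripper":0}

```text
t: 48.4
ee_pos: [603.1, -284.0, 207.9]
tcp_rot: [[1.0, -0.002, 0.01], [-0.002, -1.0, -0.003], [0.01, 0.003, -1.0]]
ft_force: [0.8, 0.0, -2.3]
finger_gap: 11.6
grasp_force: 39.5
```

>>> drive_tool:
  moves:
    - {"wx":0,"wy":0,"wz":0,"tx":0.0014,"ty":-0.0465,"tz":0,"gripper":0}
    - {"wx":0,"wy":0,"wz":0,"tx":0.0014,"ty":-0.0465,"tz":0,"gripper":0}
    - {"wx":0,"wy":0,"wz":0,"tx":0.0014,"ty":-0.0465,"tz":0,"gripper":0}
    - {"wx":0,"wy":0,"wz":0,"tx":0.0014,"ty":-0.0465,"tz":0,"gripper":0}
    - {"wx":0,"wy":0,"wz":0,"tx":0.0014,"ty":-0.0465,"tz":0,"gripper":0}

```text
t: 48.9
ee_pos: [606.8, -49.5, 200.7]
tcp_rot: [[1.0, -0.001, -0.0], [-0.001, -1.0, -0.0], [-0.0, 0.0, -1.0]]
ft_force: [1.7, 0.6, -1.8]
finger_gap: 11.8
grasp_force: 39.4
```

>>> drive_tool:
  moves:
    - {"wx":0,"wy":0,"wz":0,"tx":0.0014,"ty":-0.0465,"tz":0,"gripper":0}
    - {"wx":0,"wy":0,"wz":0,"tx":0.0014,"ty":-0.0465,"tz":0,"gripper":0}
    - {"wx":0,"wy":0,"wz":0,"tx":0.0014,"ty":-0.0465,"tz":0,"gripper":0}
    - {"wx":0,"wy":0,"wz":0,"tx":0.0014,"ty":-0.0465,"tz":0,"gripper":0}
    - {"wx":0,"wy":0,"wz":0,"tx":0.0014,"ty":-0.0465,"tz":0,"gripper":0}

```text
t: 49.4
ee_pos: [614.2, 183.0, 200.6]
tcp_rot: [[1.0, -0.001, -0.0], [-0.001, -1.0, -0.0], [-0.0, 0.0, -1.0]]
ft_force: [1.3, -0.3, -1.2]
finger_gap: 12.1
grasp_force: 39.4
```

>>> drive_tool:
  moves:
    - {"wx":0,"wy":0,"wz":0,"tx":0.0014,"ty":-0.0465,"tz":0,"gripper":0}
    - {"wx":0,"wy":0,"wz":0,"tx":0.0014,"ty":-0.0465,"tz":0,"gripper":0}
    - {"wx":0,"wy":0,"wz":0.02,"tx":0,"ty":0,"tz":0,"gripper":0}
    - {"wx":0,"wy":0,"wz":0,"tx":0,"ty":0,"tz":0,"gripper":0}
    - {"wx":0,"wy":0,"wz":0,"tx":0,"ty":0,"tz":0,"gripper":0}

```text
t: 49.9
ee_pos: [617.8, 272.7, 200.1]
tcp_rot: [[1.0, -0.022, -0.0], [-0.022, -1.0, -0.002], [-0.0, 0.002, -1.0]]
ft_force: [0.3, 0.3, -2.1]
finger_gap: 11.8
grasp_force: 39.6
```

>>> drive_tool:
  moves:
    - {"wx":0,"wy":0,"wz":0,"tx":0,"ty":0,"tz":0,"gripper":0}
    - {"wx":0,"wy":0,"wz":0,"tx":0,"ty":0,"tz":0,"gripper":0}
    - {"wx":0,"wy":0,"wz":0,"tx":0,"ty":0,"tz":0,"gripper":0}
    - {"wx":0,"wy":0,"wz":0,"tx":0,"ty":0,"tz":0,"gripper":0}
    - {"wx":0,"wy":0,"wz":0,"tx":0,"ty":0,"tz":0,"gripper":0}

```text
t: 50.4
ee_pos: [617.7, 274.1, 200.4]
tcp_rot: [[1.0, -0.022, 0.0], [-0.022, -1.0, 0.0], [0.0, -0.0, -1.0]]
ft_force: [-0.3, -0.2, -0.7]
finger_gap: 11.7
grasp_force: 39.6
```

>>> drive_tool:
  moves:
    - {"wx":0,"wy":0,"wz":0,"tx":0,"ty":0,"tz":0.045,"gripper":0}
    - {"wx":0,"wy":0,"wz":0,"tx":0,"ty":0,"tz":0.045,"gripper":0}
    - {"wx":0,"wy":0,"wz":0,"tx":0,"ty":0,"tz":0.04,"gripper":0}
    - {"wx":0,"wy":0,"wz":0,"tx":0,"ty":0,"tz":0.02,"gripper":0}
    - {"wx":0,"wy":0,"wz":0,"tx":0,"ty":0,"tz":0,"gripper":0}

```text
t: 50.9
ee_pos: [615.6, 273.0, 46.7]
tcp_rot: [[1.0, -0.021, -0.006], [-0.021, -1.0, -0.003], [-0.006, 0.003, -1.0]]
ft_force: [-0.3, -0.4, -0.9]
finger_gap: 12.3
grasp_force: 39.5
```

>>> drive_tool:
  moves:
    - {"wx":0,"wy":0,"wz":0,"tx":0,"ty":0,"tz":0.014,"gripper":0}
    - {"wx":0,"wy":0,"wz":0,"tx":0,"ty":0,"tz":0.008,"gripper":0}
    - {"wx":0,"wy":0,"wz":0,"tx":0,"ty":0,"tz":0.005,"gripper":0}
    - {"wx":0,"wy":0,"wz":0,"tx":0,"ty":0,"tz":0,"gripper":0}
    - {"wx":0,"wy":0,"wz":0,"tx":0,"ty":0,"tz":0,"gripper":0}

```text
t: 51.4
ee_pos: [617.9, 274.5, 23.9]
tcp_rot: [[1.0, -0.021, 0.001], [-0.021, -1.0, 0.0], [0.001, -0.0, -1.0]]
ft_force: [-0.4, -0.7, -1.2]
finger_gap: 11.5
grasp_force: 39.6
```

>>> drive_tool:
  moves:
    - {"wx":0,"wy":0,"wz":0,"tx":0,"ty":0,"tz":0,"gripper":0.47}
    - {"wx":0,"wy":0,"wz":0,"tx":0,"ty":0,"tz":0,"gripper":0.47}
    - {"wx":0,"wy":0,"wz":0,"tx":0,"ty":0,"tz":0,"gripper":0.47}
    - {"wx":0,"wy":0,"wz":0,"tx":0,"ty":0,"tz":-0.01,"gripper":0.47}
    - {"wx":0,"wy":0,"wz":0,"tx":0,"ty":0,"tz":-0.02,"gripper":0.47}

```text
t: 51.9
ee_pos: [616.7, 273.8, 52.7]
tcp_rot: [[1.0, -0.021, -0.003], [-0.021, -1.0, -0.001], [-0.003, 0.001, -1.0]]
ft_force: [1.4, 0.0, 0.9]
finger_gap: 40.3
grasp_force: 0.0
```

>>> drive_tool:
  moves:
    - {"wx":0,"wy":0,"wz":0,"tx":0,"ty":0,"tz":-0.048,"gripper":0.47}
    - {"wx":0,"wy":0,"wz":0,"tx":0,"ty":0,"tz":-0.05,"gripper":0.47}
    - {"wx":0,"wy":0,"wz":0,"tx":0,"ty":0,"tz":-0.05,"gripper":0.47}
    - {"wx":0,"wy":0,"wz":-0.02,"tx":0,"ty":0,"tz":0,"gripper":0}
    - {"wx":0,"wy":0,"wz":0,"tx":0,"ty":0,"tz":0,"gripper":0}

```text
t: 52.4
ee_pos: [618.1, 274.8, 203.8]
tcp_rot: [[1.0, -0.001, 0.004], [-0.001, -1.0, 0.002], [0.004, -0.002, -1.0]]
ft_force: [-0.3, -0.2, -1.5]
finger_gap: 12.1
grasp_force: 0.0
```

>>> drive_tool:
  moves:
    - {"wx":0,"wy":0,"wz":0,"tx":-0.0138,"ty":0.045,"tz":0,"gripper":0}
    - {"wx":0,"wy":0,"wz":0,"tx":-0.0138,"ty":0.045,"tz":0,"gripper":0}
    - {"wx":0,"wy":0,"wz":0,"tx":-0.0138,"ty":0.045,"tz":0,"gripper":0}
    - {"wx":0,"wy":0,"wz":0,"tx":-0.0138,"ty":0.045,"tz":0,"gripper":0}
    - {"wx":0,"wy":0,"wz":0,"tx":-0.0138,"ty":0.045,"tz":0,"gripper":0}

```text
t: 52.9
ee_pos: [546.6, 47.4, 200.0]
tcp_rot: [[1.0, -0.002, -0.003], [-0.002, -1.0, -0.0], [-0.003, 0.0, -1.0]]
ft_force: [1.3, -0.9, 0.8]
finger_gap: 0.1
grasp_force: 0.0
```

>>> drive_tool:
  moves:
    - {"wx":0,"wy":0,"wz":0,"tx":-0.0138,"ty":0.045,"tz":0,"gripper":0}
    - {"wx":0,"wy":0,"wz":0,"tx":-0.0138,"ty":0.045,"tz":0,"gripper":0}
    - {"wx":0,"wy":0,"wz":0,"tx":-0.0138,"ty":0.045,"tz":0,"gripper":0}
    - {"wx":0,"wy":0,"wz":0,"tx":-0.0138,"ty":0.045,"tz":0,"gripper":0}
    - {"wx":0,"wy":0,"wz":0,"tx":-0.0138,"ty":0.045,"tz":0,"gripper":0}

```text
t: 53.4
ee_pos: [477.3, -177.1, 200.3]
tcp_rot: [[1.0, -0.002, -0.002], [-0.002, -1.0, 0.001], [-0.002, -0.001, -1.0]]
ft_force: [0.9, 0.2, -0.7]
finger_gap: -0.1
grasp_force: 0.0
```

>>> drive_tool:
  moves:
    - {"wx":0,"wy":0,"wz":0,"tx":-0.0138,"ty":0.045,"tz":0,"gripper":0}
    - {"wx":0,"wy":0,"wz":0,"tx":-0.0138,"ty":0.045,"tz":0,"gripper":0}
    - {"wx":0,"wy":0,"wz":0,"tx":-0.0138,"ty":0.045,"tz":0,"gripper":0}
    - {"wx":0,"wy":0,"wz":0,"tx":0,"ty":0,"tz":0,"gripper":0}
    - {"wx":0,"wy":0,"wz":0,"tx":0,"ty":0,"tz":0,"gripper":0}

```text
t: 53.9
ee_pos: [436.1, -311.1, 200.0]
tcp_rot: [[1.0, -0.005, -0.002], [-0.005, -1.0, 0.002], [-0.002, -0.002, -1.0]]
ft_force: [-0.0, 0.1, 0.1]
finger_gap: -0.0
grasp_force: 0.0
```

>>> drive_tool:
  moves:
    - {"wx":0,"wy":0,"wz":0,"tx":0,"ty":0,"tz":0,"gripper":0}
    - {"wx":0,"wy":0,"wz":0,"tx":0,"ty":0,"tz":0,"gripper":0}
    - {"wx":0,"wy":0,"wz":0,"tx":0,"ty":0,"tz":0,"gripper":0}
    - {"wx":0,"wy":0,"wz":0,"tx":0,"ty":0,"tz":0,"gripper":0}
    - {"wx":0,"wy":0,"wz":0,"tx":0,"ty":0,"tz":0,"gripper":0}

```text
t: 54.4
ee_pos: [437.7, -310.0, 201.4]
tcp_rot: [[1.0, -0.0, 0.0], [-0.0, -1.0, -0.0], [0.0, 0.0, -1.0]]
ft_force: [0.4, 0.5, 0.0]
finger_gap: -0.3
grasp_force: 0.0
```

```bash
python3 w.py; python3 -c "
from h import *
for n in ('wrist','side'):
    p,d,P=cloud(n);P=P.reshape(-1,3)
    m=(P[:,0]>400)&(P[:,0]<455)&(P[:,1]>-340)&(P[:,1]<-170)&(P[:,2]>42)&(P[:,2]<82)
    print(n,m.sum(),P[m].min(0),P[m].max(0),np.median(P[m],0)) if m.sum() else 0
"
```

```text
t54.40 [ 437.7 -310.   201.4] yaw -0.0003 R2 [ 1.e-04 -1.e-04 -1.e+00] F [0.4 0.5 0. ] gap -0.3 gf 0.0
wrist pen []
wrist tab [(451.0, 29.0, 65, 16, -1)]
wrist plain []
scene pen []
scene tab [(450.0, 32.0, 64, 15, 0), (452.0, 86.0, 65, 15, -4), (455.0, 144.0, 54, 14, -2)]
scene plain [(614.0, 218.0, 63, 15, 0), (617.0, 274.0, 70, 15, -3), (614.0, 164.0, 56, 14, 0)]
wrist 370 [ 432.54499498 -280.59849796   47.63061383] [ 444.58932963 -259.32093967   77.77108882] [ 441.35723609 -270.71073341   74.1845048 ]
side 47 [ 430.22302732 -277.78042583   45.03482983] [ 442.3402269  -252.49612779   75.21318723] [ 435.77671698 -257.42715122   66.13378939]
```

All six wagons are on their lanes. Now the gate: lower beside the handle and push +y.

>>> drive_tool:
  moves:
    - {"wx":0,"wy":0,"wz":0,"tx":0.001,"ty":0,"tz":0.045,"gripper":0}
    - {"wx":0,"wy":0,"wz":0,"tx":0,"ty":0,"tz":0.045,"gripper":0}
    - {"wx":0,"wy":0,"wz":0,"tx":0,"ty":0,"tz":0.04,"gripper":0}
    - {"wx":0,"wy":0,"wz":0,"tx":0,"ty":0,"tz":0.019,"gripper":0}
    - {"wx":0,"wy":0,"wz":0,"tx":0,"ty":0,"tz":0,"gripper":0}

```text
t: 55.1
ee_pos: [436.9, -309.5, 49.7]
tcp_rot: [[1.0, -0.001, -0.004], [-0.001, -1.0, 0.003], [-0.004, -0.003, -1.0]]
ft_force: [0.2, 0.4, 0.1]
finger_gap: 0.1
grasp_force: 0.0
```

>>> drive_tool:
  moves:
    - {"wx":0,"wy":0,"wz":0,"tx":0,"ty":0,"tz":0,"gripper":0}
    - {"wx":0,"wy":0,"wz":0,"tx":0,"ty":-0.008,"tz":0,"gripper":0}
    - {"wx":0,"wy":0,"wz":0,"tx":0,"ty":-0.008,"tz":0,"gripper":0}
    - {"wx":0,"wy":0,"wz":0,"tx":0,"ty":-0.008,"tz":0,"gripper":0}
    - {"wx":0,"wy":0,"wz":0,"tx":0,"ty":-0.008,"tz":0,"gripper":0}

```text
t: 55.6
ee_pos: [438.8, -278.6, 53.2]
tcp_rot: [[1.0, -0.001, 0.001], [-0.001, -1.0, -0.002], [0.001, 0.002, -1.0]]
ft_force: [-1.1, -3.6, 2.7]
finger_gap: 0.2
grasp_force: 1.7
```

>>> drive_tool:
  moves:
    - {"wx":0,"wy":0,"wz":0,"tx":0,"ty":-0.008,"tz":0,"gripper":0}
    - {"wx":0,"wy":0,"wz":0,"tx":0,"ty":-0.008,"tz":0,"gripper":0}
    - {"wx":0,"wy":0,"wz":0,"tx":0,"ty":-0.008,"tz":0,"gripper":0}
    - {"wx":0,"wy":0,"wz":0,"tx":-0.001,"ty":-0.008,"tz":0,"gripper":0}
    - {"wx":0,"wy":0,"wz":0,"tx":-0.001,"ty":-0.008,"tz":0,"gripper":0}

```text
t: 56.1
ee_pos: [437.4, -237.7, 52.4]
tcp_rot: [[1.0, -0.001, 0.002], [-0.001, -1.0, 0.0], [0.002, -0.0, -1.0]]
ft_force: [3.1, -3.1, 0.3]
finger_gap: 0.2
grasp_force: 1.7
```

>>> drive_tool:
  moves:
    - {"wx":0,"wy":0,"wz":0,"tx":0,"ty":-0.004,"tz":0,"gripper":0}
    - {"wx":0,"wy":0,"wz":0,"tx":0,"ty":-0.004,"tz":0,"gripper":0}
    - {"wx":0,"wy":0,"wz":0,"tx":-0.001,"ty":-0.004,"tz":0,"gripper":0}
    - {"wx":0,"wy":0,"wz":0,"tx":0,"ty":-0.002,"tz":0,"gripper":0}
    - {"wx":0,"wy":0,"wz":0,"tx":0,"ty":0,"tz":0,"gripper":0}

```text
t: 56.6
ee_pos: [435.6, -223.6, 52.2]
tcp_rot: [[1.0, -0.0, -0.0], [-0.0, -1.0, 0.001], [-0.0, -0.001, -1.0]]
ft_force: [1.3, -1.6, -0.2]
finger_gap: 0.1
grasp_force: 0.5
```

```bash
python3 -c "
from h import *
st()
p,d,P=cloud('side');save('gate',cv2.resize(p[110:210,225:355],None,fx=4,fy=4,interpolation=2));P=P.reshape(-1,3)
m=(P[:,0]>415)&(P[:,0]<455)&(P[:,1]>-340)&(P[:,1]<-150)&(P[:,2]>42)&(P[:,2]<74)
print(P[m].min(0),P[m].max(0),np.median(P[m],0))"
```

```text
t56.60 [ 435.6 -223.6   52.2] yaw -0.0004 R2 [-2.e-04  7.e-04 -1.e+00] F [ 1.3 -1.6 -0.2] gap 0.1 gf 0.5
[ 423.46536784 -223.77185842   45.16862373] [ 445.35602343 -184.60387875   73.77840011] [ 432.32402528 -190.62368414   63.68244386]
```

View pics/gate.png

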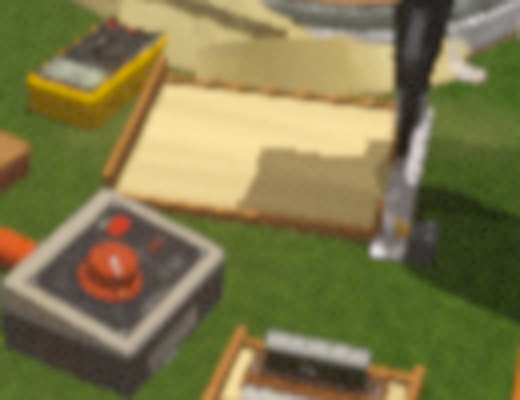

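The gate nearly covers the mouth; the handle is at pixels (410,110). I'll push on to the stop.

>>> drive_tool:
  moves:
    - {"wx":0,"wy":0,"wz":0,"tx":0,"ty":-0.003,"tz":0,"gripper":0}
    - {"wx":0,"wy":0,"wz":0,"tx":0,"ty":-0.002,"tz":0,"gripper":0}
    - {"wx":0,"wy":0,"wz":0,"tx":0,"ty":-0.002,"tz":0,"gripper":0}
    - {"wx":0,"wy":0,"wz":0,"tx":0,"ty":0,"tz":0,"gripper":0}
    - {"wx":0,"wy":0,"wz":0,"tx":0,"ty":0,"tz":0,"gripper":0}

```text
t: 57.15
ee_pos: [435.0, -221.8, 52.2]
tcp_rot: [[1.0, -0.005, -0.0], [-0.005, -1.0, -0.005], [-0.0, 0.005, -1.0]]
ft_force: [0.3, -16.4, -3.8]
finger_gap: -0.2
grasp_force: 8.0
```

```bash
python3 -c "
from h import *
st()"
```

```text
t57.15 [ 435.  -221.8   52.2] yaw -0.0051 R2 [-3.0e-04 -4.6e-03 -1.0e+00] F [  0.3 -16.4  -3.8] gap -0.2 gf 8.0
```

>>> drive_tool:
  moves:
    - {"wx":0,"wy":0,"wz":0,"tx":0,"ty":-0.003,"tz":0,"gripper":0}
    - {"wx":0,"wy":0,"wz":0,"tx":0,"ty":0,"tz":0,"gripper":0}
    - {"wx":0,"wy":0,"wz":0,"tx":0,"ty":0,"tz":0,"gripper":0}
    - {"wx":0,"wy":0,"wz":0,"tx":0,"ty":0,"tz":0,"gripper":0}
    - {"wx":0,"wy":0,"wz":0,"tx":0,"ty":0,"tz":0,"gripper":0}

```text
t: 57.65
ee_pos: [435.0, -221.4, 52.3]
tcp_rot: [[1.0, -0.007, 0.0], [-0.007, -1.0, -0.007], [0.0, 0.007, -1.0]]
ft_force: [1.1, -24.2, -5.6]
finger_gap: -0.1
grasp_force: 12.1
```

>>> drive_tool:
  moves:
    - {"wx":0,"wy":0,"wz":0,"tx":0,"ty":0.012,"tz":0,"gripper":0}
    - {"wx":0,"wy":0,"wz":0,"tx":0,"ty":0.02,"tz":0,"gripper":0}
    - {"wx":0,"wy":0,"wz":0,"tx":0,"ty":0,"tz":-0.03,"gripper":0}
    - {"wx":0,"wy":0,"wz":0,"tx":0,"ty":0,"tz":-0.045,"gripper":0}
    - {"wx":0,"wy":0,"wz":0,"tx":0,"ty":0,"tz":-0.045,"gripper":0}

```text
t: 58.15
ee_pos: [434.3, -245.1, 172.8]
tcp_rot: [[1.0, -0.0, -0.003], [-0.0, -1.0, 0.003], [-0.003, -0.003, -1.0]]
ft_force: [-0.1, -1.0, 0.0]
finger_gap: -0.3
grasp_force: 0.0
```

>>> drive_tool:
  moves:
    - {"wx":0,"wy":0,"wz":0,"tx":0,"ty":0,"tz":-0.03,"gripper":0}
    - {"wx":0,"wy":0,"wz":0,"tx":-0.02,"ty":-0.01,"tz":-0.03,"gripper":0}
    - {"wx":0,"wy":0,"wz":0,"tx":0,"ty":0,"tz":0,"gripper":0}
    - {"wx":0,"wy":0,"wz":0,"tx":0,"ty":0,"tz":0,"gripper":0}
    - {"wx":0,"wy":0,"wz":0,"tx":0,"ty":0,"tz":0,"gripper":0}

```text
t: 58.65
ee_pos: [415.1, -236.1, 231.2]
tcp_rot: [[1.0, -0.001, -0.002], [-0.001, -1.0, 0.001], [-0.002, -0.001, -1.0]]
ft_force: [-0.3, -0.6, -0.0]
finger_gap: 0.3
grasp_force: 0.0
```

```bash
python3 -c "
from h import *
st()
p,d,P=cloud('wrist');im,z=top(p,P,400,470,-290,-120,1);save('gate2',cv2.resize(cv2.dilate(im,np.ones((2,2))),None,fx=4,fy=4,interpolation=0));P=P.reshape(-1,3)
m=(P[:,0]>410)&(P[:,0]<455)&(P[:,1]>-300)&(P[:,1]<-150)&(P[:,2]>55)&(P[:,2]<80)
print(P[m].min(0),P[m].max(0),np.median(P[m],0))"
```

```text
t58.65 [ 415.1 -236.1  231.2] yaw -0.0010 R2 [-0.0017  0.0012 -1.    ] F [-0.3 -0.6 -0. ] gap 0.3 gf 0.0
[ 428.75721782 -209.13520821   55.20842423] [ 441.58171769 -188.24049367   77.42961572] [ 436.84160647 -199.0126211    74.7537668 ]
```

View pics/gate2.png

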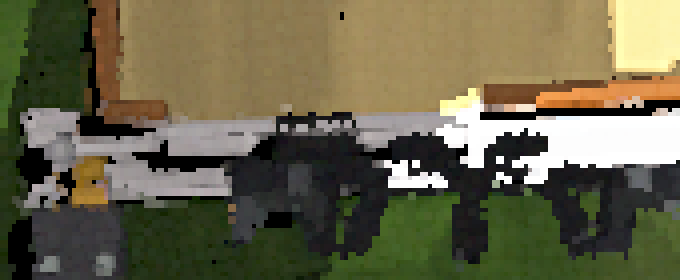

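The handle has moved from y=-270 to -199 and stands hard against the stop at 24 N, so the gate is shut. Now the button again.

>>> drive_tool:
  moves:
    - {"wx":0,"wy":0,"wz":0,"tx":0.0045,"ty":-0.0445,"tz":0,"gripper":0}
    - {"wx":0,"wy":0,"wz":0,"tx":0.0045,"ty":-0.0445,"tz":0,"gripper":0}
    - {"wx":0,"wy":0,"wz":0,"tx":0.0045,"ty":-0.0445,"tz":0,"gripper":0}
    - {"wx":0,"wy":0,"wz":0,"tx":0.0045,"ty":-0.0445,"tz":0,"gripper":0}
    - {"wx":0,"wy":0,"wz":0,"tx":0.0045,"ty":-0.0445,"tz":0,"gripper":0}

```text
t: 59.2
ee_pos: [438.0, -12.2, 231.3]
tcp_rot: [[1.0, -0.001, -0.002], [-0.001, -1.0, 0.001], [-0.002, -0.001, -1.0]]
ft_force: [1.4, -0.4, -0.5]
finger_gap: 0.1
grasp_force: 0.0
```

>>> drive_tool:
  moves:
    - {"wx":0,"wy":0,"wz":0,"tx":0.0045,"ty":-0.0445,"tz":0,"gripper":0}
    - {"wx":0,"wy":0,"wz":0,"tx":0.0045,"ty":-0.0445,"tz":0,"gripper":0}
    - {"wx":0,"wy":0,"wz":0,"tx":0.0045,"ty":-0.0445,"tz":0,"gripper":0}
    - {"wx":0,"wy":0,"wz":0,"tx":0.0045,"ty":-0.0445,"tz":0,"gripper":0}
    - {"wx":0,"wy":0,"wz":0,"tx":0.0045,"ty":-0.0445,"tz":0,"gripper":0}

```text
t: 59.7
ee_pos: [460.8, 210.3, 230.9]
tcp_rot: [[1.0, -0.001, -0.002], [-0.001, -1.0, -0.0], [-0.002, 0.0, -1.0]]
ft_force: [0.5, 0.1, 0.1]
finger_gap: -0.4
grasp_force: 0.0
```

>>> drive_tool:
  moves:
    - {"wx":0,"wy":0,"wz":0,"tx":0.0045,"ty":-0.0445,"tz":0,"gripper":0}
    - {"wx":0,"wy":0,"wz":0,"tx":0.0045,"ty":-0.0445,"tz":0,"gripper":0}
    - {"wx":0,"wy":0,"wz":0,"tx":0.0045,"ty":-0.0445,"tz":0,"gripper":0}
    - {"wx":0,"wy":0,"wz":0,"tx":0.0045,"ty":-0.0445,"tz":0,"gripper":0}
    - {"wx":0,"wy":0,"wz":0,"tx":0,"ty":0,"tz":0,"gripper":0}

```text
t: 60.2
ee_pos: [476.6, 393.6, 230.1]
tcp_rot: [[1.0, 0.007, -0.004], [0.007, -1.0, 0.004], [-0.004, -0.004, -1.0]]
ft_force: [0.6, -0.8, 0.5]
finger_gap: -0.1
grasp_force: 0.0
```

>>> drive_tool:
  moves:
    - {"wx":0,"wy":0,"wz":0,"tx":0,"ty":0,"tz":0,"gripper":0}
    - {"wx":0,"wy":0,"wz":0,"tx":0,"ty":0,"tz":0,"gripper":0}
    - {"wx":0,"wy":0,"wz":0,"tx":0,"ty":0,"tz":0.045,"gripper":0}
    - {"wx":0,"wy":0,"wz":0,"tx":0,"ty":0,"tz":0.045,"gripper":0}
    - {"wx":0,"wy":0,"wz":0,"tx":0,"ty":0,"tz":0.03,"gripper":0}

```text
t: 60.7
ee_pos: [479.5, 383.2, 109.6]
tcp_rot: [[1.0, -0.004, -0.001], [-0.004, -1.0, -0.003], [-0.001, 0.003, -1.0]]
ft_force: [0.3, 0.9, -0.8]
finger_gap: 0.2
grasp_force: 0.0
```

>>> drive_tool:
  moves:
    - {"wx":0,"wy":0,"wz":0,"tx":0,"ty":0,"tz":0.02,"gripper":0}
    - {"wx":0,"wy":0,"wz":0,"tx":0,"ty":0,"tz":0,"gripper":0}
    - {"wx":0,"wy":0,"wz":0,"tx":0,"ty":0,"tz":0,"gripper":0}
    - {"wx":0,"wy":0,"wz":0,"tx":0,"ty":0,"tz":0,"gripper":0}
    - {"wx":0,"wy":0,"wz":0,"tx":0,"ty":0,"tz":0,"gripper":0}

```text
t: 61.2
ee_pos: [480.1, 386.8, 93.9]
tcp_rot: [[1.0, -0.002, 0.002], [-0.002, -1.0, 0.001], [0.002, -0.002, -1.0]]
ft_force: [0.7, -0.8, -0.1]
finger_gap: -0.1
grasp_force: 0.0
```

```bash
python3 w.py; python3 -c "
from h import *
p,d,P=cloud('side');P=P.reshape(-1,3)
m=(P[:,0]>415)&(P[:,0]<455)&(P[:,1]>-300)&(P[:,1]<-150)&(P[:,2]>55)&(P[:,2]<80)
print(P[m].min(0),P[m].max(0))"
```

```text
t61.20 [480.1 386.8  93.9] yaw -0.0018 R2 [ 0.002   0.0015 -1.    ] F [ 0.7 -0.8 -0.1] gap -0.1 gf 0.0
wrist pen []
wrist tab [(457.0, 145.0, 54, 14, -2)]
wrist plain [(615.0, 220.0, 65, 16, -2), (612.0, 274.0, 55, 15, -1), (615.0, 167.0, 54, 10, 1)]
scene pen []
scene tab [(449.0, 30.0, 65, 16, -2), (452.0, 85.0, 67, 15, -5), (455.0, 144.0, 55, 14, -3)]
scene plain [(614.0, 218.0, 65, 15, 0), (613.0, 163.0, 54, 14, -2)]
[ 427.66622352 -206.09323945   55.25704002] [ 438.83570379 -182.38192547   76.23729975]
```

>>> drive_tool:
  moves:
    - {"wx":0,"wy":0,"wz":0,"tx":-0.002,"ty":0,"tz":0.015,"gripper":0}
    - {"wx":0,"wy":0,"wz":0,"tx":0,"ty":0,"tz":0.012,"gripper":0}
    - {"wx":0,"wy":0,"wz":0,"tx":0,"ty":0,"tz":0.008,"gripper":0}
    - {"wx":0,"wy":0,"wz":0,"tx":0,"ty":0,"tz":0,"gripper":0}
    - {"wx":0,"wy":0,"wz":0,"tx":0,"ty":0,"tz":0,"gripper":0}

```text
t: 61.85
ee_pos: [477.3, 386.6, 57.3]
tcp_rot: [[1.0, -0.001, -0.0], [-0.001, -1.0, -0.0], [-0.0, 0.0, -1.0]]
ft_force: [-0.1, 0.3, -0.4]
finger_gap: -0.1
grasp_force: 0.0
```

>>> drive_tool:
  moves:
    - {"wx":0,"wy":0,"wz":0,"tx":0,"ty":0,"tz":0.004,"gripper":0}
    - {"wx":0,"wy":0,"wz":0,"tx":0,"ty":0,"tz":0.004,"gripper":0}
    - {"wx":0,"wy":0,"wz":0,"tx":0,"ty":0,"tz":0.002,"gripper":0}
    - {"wx":0,"wy":0,"wz":0,"tx":0,"ty":0,"tz":0,"gripper":0}
    - {"wx":0,"wy":0,"wz":0,"tx":0,"ty":0,"tz":0,"gripper":0}

```text
t: 62.35
ee_pos: [477.7, 387.1, 49.8]
tcp_rot: [[1.0, -0.001, 0.003], [-0.001, -1.0, 0.001], [0.003, -0.001, -1.0]]
ft_force: [-3.5, -4.5, 20.9]
finger_gap: -0.1
grasp_force: 10.7
```

Bottomed at 21 N. I'll release, clear, and check before handing in.

>>> drive_tool:
  moves:
    - {"wx":0,"wy":0,"wz":0,"tx":0,"ty":0,"tz":-0.02,"gripper":0}
    - {"wx":0,"wy":0,"wz":0,"tx":0,"ty":0,"tz":-0.045,"gripper":0}
    - {"wx":0,"wy":0,"wz":0,"tx":0,"ty":0,"tz":-0.05,"gripper":0}
    - {"wx":0,"wy":0,"wz":0,"tx":0,"ty":0,"tz":-0.05,"gripper":0}
    - {"wx":0,"wy":0,"wz":0,"tx":0,"ty":0,"tz":-0.05,"gripper":0}

```text
t: 62.85
ee_pos: [477.1, 386.2, 264.3]
tcp_rot: [[1.0, -0.001, -0.0], [-0.001, -1.0, 0.0], [-0.0, -0.0, -1.0]]
ft_force: [1.4, 0.4, -0.4]
finger_gap: 0.1
grasp_force: 0.0
```

>>> drive_tool:
  moves:
    - {"wx":0,"wy":0,"wz":0,"tx":0,"ty":0.03,"tz":-0.03,"gripper":0}
    - {"wx":0,"wy":0,"wz":0,"tx":0,"ty":0.03,"tz":-0.03,"gripper":0}
    - {"wx":0,"wy":0,"wz":0,"tx":0,"ty":0.03,"tz":-0.03,"gripper":0}
    - {"wx":0,"wy":0,"wz":0,"tx":0,"ty":0,"tz":0,"gripper":0}
    - {"wx":0,"wy":0,"wz":0,"tx":0,"ty":0,"tz":0,"gripper":0}

```text
t: 63.35
ee_pos: [477.5, 296.1, 352.8]
tcp_rot: [[1.0, -0.003, 0.002], [-0.003, -1.0, 0.0], [0.002, -0.0, -1.0]]
ft_force: [-0.1, -1.0, -0.3]
finger_gap: 0.0
grasp_force: 0.0
```

```bash
python3 w.py; python3 -c "
from h import *
wag(('side',))
p,d,P=cloud('wrist');P=P.reshape(-1,3);m=np.hypot(P[:,0]-477.5,P[:,1]-387)<8;print('button',np.nanmedian(P[m],0))
p,d,P=cloud('side');P=P.reshape(-1,3)
m=(P[:,0]>415)&(P[:,0]<455)&(P[:,1]>-300)&(P[:,1]<-150)&(P[:,2]>55)&(P[:,2]<80)
print(P[m].min(0),P[m].max(0))"
```

```text
t63.35 [477.5 296.1 352.8] yaw -0.0029 R2 [ 1.6e-03  5.0e-04 -1.0e+00] F [-0.1 -1.  -0.3] gap 0.0 gf 0.0
wrist pen []
wrist tab [(451.0, 31.0, 65, 14, -3), (454.0, 84.0, 66, 16, -2), (457.0, 144.0, 54, 15, -1)]
wrist plain [(615.0, 219.0, 64, 14, 0), (618.0, 272.0, 68, 14, 0), (615.0, 162.0, 54, 15, 0)]
scene pen []
scene tab [(450.0, 30.0, 65, 14, -3), (452.0, 85.0, 66, 16, -3), (455.0, 144.0, 53, 14, -2)]
scene plain [(613.0, 219.0, 64, 15, -1), (617.0, 273.0, 68, 14, -1), (613.0, 163.0, 54, 14, 0)]
side pen []
side tab [(450.0, 33.0, 63, 16, -1), (452.0, 88.0, 66, 16, -3), (455.0, 148.0, 54, 14, -4)]
side plain [(613.0, 222.0, 64, 15, 0), (615.0, 276.0, 65, 15, -1), (612.0, 166.0, 54, 13, -3)]
button [477.04425544 386.99155533  56.56860159]
[ 427.59349583 -203.14330008   55.13965281] [ 439.01712201 -180.08009087   75.57392854]
```

```bash
python3 -c "
from workcell import arm
print(arm.finish_job())"
```

```text
the job is handed in; nothing more can be done
None
```

The job is handed in at about 63 s: three wagons stand in each tray, the gate was pushed hard against its stop, and the button was pressed and released at both start and end; I judged the catch from the 24 N stop rather than seeing its roller, and no verdict came back.

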